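Reload the feed beam of a tube-welding bench

ROBOT

A 6-joint arm with a two-finger parallel gripper is mounted at the origin on the work surface. World frame = base frame: x ahead of the robot, y to its left, z up, the work surface at z = 0. Lengths are in mm, angles in rad, forces in N, time in s.
With the tool pointing down it reaches from about 325 to 900 mm from the base axis. Payload 6.1 kg.
Tool frame: the origin (TCP) lies at the very end of the fingers, on their centre line; the grasp point (between the pads) lies 19 mm behind it (arm.grasp_offset is the distance from the TCP to the grasp point, in mm); z points along the fingers, y is the line along which they close (so a half turn about z gives the same grasp; the last joint's range is limited). The gripper opens to 87 mm and grips with 3 to 60 N. Pads are 19 mm wide; open, the fingers measure 117 mm over their backs; the gripper's body (75 mm by 190 mm) begins 51 mm behind the grasp point.
Start: joints at [-1.37, 0.22, 1.526, -0, 1.395, -0.126], TCP at [200.626, -591.916, 222.538] pointing down, gripper open.
Joint ranges: [-2.98, 2.98], [-0.91, 2.08], [0.09, 2.57], [-1.24, 4.39], [0.2, 2.65], [-2.68, 2.68]. Speed limits (rad/s): [2.57, 2.57, 3.01, 3.14, 3.14, 3.14].

INTERFACE

Orientations are given as a unit quaternion [x, y, z, w].
In Python, from station import observe, cams, arm gives the robot as it stands.
- The arm moves only by the shell command python3 -m handwheel 'ROWS' [OPENING] [FORCE]. ROWS is JSON, a list of rows, each a list of 2 entries, a list of its own where there are three numbers: the shift along the tool's x, y, z in m, then the turn, a rotation vector about the tool's x, y, z in degrees. In form: [[[dx, dy, dz], [wx, wy, wz]], ...]. A call has exactly 10 rows; each row shifts and turns the commanded pose from where the row before left it, along the tool's axes as they then stand; what a row does not reach is not made up. A row lasts 1/12 s, in which the tool goes at most 41.7 mm and 7.16 degrees, less where a joint would pass 70% of its speed; a pose out of reach is approached as far as the arm can. A call is refused whole if a number of a shift passes 0.0417 or a number of a turn 7.16, either way. A call with a gripper value outside its range is refused whole. OPENING is the finger opening in m, from 0 to 0.087, set as the call begins (- or left out, the last holds). The fingers move at their own pace and stop on an object; FORCE is the grip in N (left out, the last holds). Time passes only in rows, so rows that do not move let the fingers close, or fill a call up. It gives the time, the measured TCP pose, the force, the opening and the grip force at its end, in the units of the state.
- observe(): the state, without advancing time (a new reading comes with each control period).
- cams.read_camera(name): name is "side" or "top" or "wrist"; returns (picture, depth): 420x560x3 uint8, red, green, blue; 420x560 float32, mm along the optical axis (not along the pixel's ray), 0 where there is no reading.
- cams.get_calibration(name): a dict with "fx", "fy", "cx", "cy" (pixels), "k1" (the pictures are not rectified: a ray, as slopes to the right and down, at radius r is drawn at 1 + k1 r^2 times it, then the intrinsics apply), "cam_to_world" (4x4, takes a point from camera to world coordinates); the wrist camera has in their place "T_tool_cam" (4x4, takes a point from camera to tool coordinates, whose origin is the TCP and whose axes are the flange's). Camera axes: x right, y up, looking along -z (the intrinsics and any distortion apply to the point x, -y, -z); pixel columns grow to the right and rows downward; lengths in mm; the calibration is good to about 2 mm. A picture is of the moment at which its call begins: read the wrist's pose just before it. get_calibration takes no time and is no camera call.
- arm.job_done(): hands the job in; it is judged then, once.
The state is a dict: "t": time; "joint_pos": joint angles; "qvel": joint speeds; "joint_efforts": joint torques, N m; "tool_pos": TCP position; "tcp_rot": TCP orientation; "wrist_force": force on the tool from outside, world axes, zero at the start; "torque": the same for the moment, N m; "grip_width": finger opening in mm; "grasp_force": force on a finger pad.
Only numpy, scipy, OpenCV 4.12 (cv2) and the standard library are available. Lean on these libraries where they do the work, as an engineer would, in place of code of your own. Each camera call takes 0.05 s, during which the arm holds its last target. There are 200 camera calls.

TASK

Put the feed drive in hold by moving the shift lever across neutral into the gate's right lane and pulling it fully back. Then, in any order, move the finished joint (the tube with the stub) off the feed beam into the aluminium tray, lying flat inside it, and lay every loose square tube present on the beam, each square across it, flat and centred over its narrow top. When all are loaded, put the drive in feed: lever back to neutral, across, and fully forward in the left lane; leave the other things on the bench alone.

Things in the scene. Friction and masses are not known exactly. Their poses are not given: they have to be found in the camera images.
- gearbox: Grey drive gearbox bolted to the bench, housing 130 x 110 mm and 76 mm high, with an aluminium H-gate plate on top (gate's upper face 88 mm above the bench). Origin: centre of the underside; x points forward (away from the robot, turned up to 0.3 rad), y to the left, z up. The lever rocks about a pivot 20 mm above the origin. The gate has a left and a right lane running fore and aft, joined only by the neutral slot across the middle.
- shift_fore (a joint): Fore-and-aft rocking of the lever, rad: 0 in the neutral slot, positive forward (gearbox +x), stops at -0.30 and +0.30. Can leave neutral (beyond about 0.05) only in a lane. It stays where it is left (friction about 1 N at the knob).
- shift_side (a joint): Sideways rocking of the lever, rad: positive to the left (gearbox +y), stops at -0.20 (right lane) and +0.20 (left lane); can change only while the lever is in neutral. It stays where it is left. Each lane has about 0.03 rad of play.
- knob (a point): Centre of the lever's black ball knob, 32 mm across, on a 10 mm round stick, 145 mm from the pivot (165 mm above the bench when upright). With f = shift_fore and s = shift_side it lies at 145 mm x (cos s sin f, sin s, cos s cos f) from the pivot, in the gearbox frame.
- beam: Feed beam: a straight steel bar bolted to the bench, 330 mm long, its flat top 40 mm wide and 40 mm above the bench; feet 100 mm wide and 10 mm high near its ends. Origin: centre of the underside; y runs along the beam, x across it, z up.
- tray: Shallow aluminium tray fixed to the bench, 130 (x) x 170 (y) mm outside, 22 mm high, walls and floor 5 mm. Origin: centre of the underside.
- finished: The finished joint, 0.34 kg: a square steel tube 100 x 30 x 30 mm with a round stub, 26 mm across and 40 mm tall, welded on the middle of its upper face. Origin: centre of the square tube; x along the tube, z along the stub (stub top 55 mm from the origin). It starts lying across the beam, stub up.
- tube1: Plain square steel tube 100 x 30 x 30 mm, about 0.25 kg, lying on the bench; origin at its centre, x along the tube. Any of its four long faces may be up. All four tubes are alike; three or four are present.
- tube2: Plain square steel tube 100 x 30 x 30 mm, about 0.25 kg, lying on the bench; origin at its centre, x along the tube. Any of its four long faces may be up.
- tube3: Plain square steel tube 100 x 30 x 30 mm, about 0.25 kg, lying on the bench; origin at its centre, x along the tube. Any of its four long faces may be up.
- tube4: Plain square steel tube 100 x 30 x 30 mm, about 0.25 kg, lying on the bench; origin at its centre, x along the tube. Any of its four long faces may be up.
- brush: Bystander, not part of the job: wire brush with a handle.
- hammer: Bystander, not part of the job: hammer, 260 mm long.
- spray_can: Bystander, not part of the job: upright spray can, 54 mm across, 150 mm tall.
- tape: Bystander, not part of the job: black tape measure, 65 x 35 x 60 mm.
- magnet: Bystander, not part of the job: red welding magnet, two short bars 18 mm high.
- disc: Bystander, not part of the job: black grinding disc, 100 mm across, 6 mm thick.
- clamp: Bystander, not part of the job: dark steel C-clamp lying flat, 150 mm long.
There are look-alikes about, which are no part of the job. Leave any orange look-alike of the tube3 alone.

How it is judged (in metres and radians):
On the way, in this order (a step that is already met when the one before it is completed fails the run):
1. the lever is fully back in the right lane (hold) (value of joint shift_fore below -0.22 rad and value of joint shift_side below -0.14 rad), for 0.2 s.
2. the finished joint lies in the tray and every tube present lies across the beam, the drive still in hold (all of step 1 and x of finished in the frame of tray between -0.055 and 0.055 m and y of finished in the frame of tray between -0.075 and 0.075 m and z of finished in the frame of tray below 0.03 m and linear speed of each of finished, tube1, tube2, tube3, tube4 below 0.03 m/s and x of tube1 in the frame of beam between -0.015 and 0.015 m and y of tube1 in the frame of beam between -0.15 and 0.15 m and z of tube1 in the frame of beam between 0.048 and 0.063 m and angle between the x axis of each of tube1, tube2, tube3, tube4 and the x axis of beam, either way round below 0.3 rad and x of tube2 in the frame of beam between -0.015 and 0.015 m and y of tube2 in the frame of beam between -0.15 and 0.15 m and z of tube2 in the frame of beam between 0.048 and 0.063 m and x of tube3 in the frame of beam between -0.015 and 0.015 m and y of tube3 in the frame of beam between -0.15 and 0.15 m and z of tube3 in the frame of beam between 0.048 and 0.063 m and x of tube4 in the frame of beam between -0.015 and 0.015 m and y of tube4 in the frame of beam between -0.15 and 0.15 m and z of tube4 in the frame of beam between 0.048 and 0.063 m), for 0.2 s.
3. the lever is fully forward in the left lane (feed) (value of joint shift_fore above 0.22 rad and value of joint shift_side above 0.14 rad), for 0.2 s.
At the end, for the whole second after the job is handed in: Lever forward in the left lane (fore > 0.22, side > 0.14 rad). Finished joint in the tray (centre within 55 x 75 mm of its centre, < 30 mm up). Each tube present at rest on the beam: centre within 15 mm of its middle line, 150 mm along it, 48 to 63 mm up, square within 0.3 rad (all of step 3 and x of finished in the frame of tray between -0.055 and 0.055 m and y of finished in the frame of tray between -0.075 and 0.075 m and z of finished in the frame of tray below 0.03 m and linear speed of each of finished, tube1, tube2, tube3, tube4 below 0.03 m/s and x of tube1 in the frame of beam between -0.015 and 0.015 m and y of tube1 in the frame of beam between -0.15 and 0.15 m and z of tube1 in the frame of beam between 0.048 and 0.063 m and angle between the x axis of each of tube1, tube2, tube3, tube4 and the x axis of beam, either way round below 0.3 rad and x of tube2 in the frame of beam between -0.015 and 0.015 m and y of tube2 in the frame of beam between -0.15 and 0.15 m and z of tube2 in the frame of beam between 0.048 and 0.063 m and x of tube3 in the frame of beam between -0.015 and 0.015 m and y of tube3 in the frame of beam between -0.15 and 0.15 m and z of tube3 in the frame of beam between 0.048 and 0.063 m and x of tube4 in the frame of beam between -0.015 and 0.015 m and y of tube4 in the frame of beam between -0.15 and 0.15 m and z of tube4 in the frame of beam between 0.048 and 0.063 m); the robot touches nothing.
It fails at once if a bystander is pushed away by more than 60 mm (distance of any of brush, hammer, spray_can, tape, magnet, disc, clamp from where it was at the start of the episode above 0.06 m).
Of tube1, tube2, tube3, tube4 only 3 to 4 are there at a start; the rules pass over those that are not, and their reading is None.
At some moment in a run one of tube1, tube2, tube3, tube4 may be knocked a few centimetres aside while the robot is not near it.
Once in a run the grip may slacken for a moment while it holds something.
It also fails if it takes over 210 s, if anything falls off the work surface, if the arm or the gripper's body presses on something with over 40 N, if the wrist force passes 120 N, or if a joint passes its speed limit or range.

## Working session

There is one attempt and no reset: what is moved stays moved. The work goes in short steps, Python scripts to look and compute and a shell command to move; the robot and the scene stay as the last step left them, time stands still between calls to the robot, and variables do not carry over. Pictures are saved under pics/ and viewed, at most 14 in all, crops included, and the job is handed in when it is done.

```bash
mkdir -p pics
cat > h.py <<'E'
import numpy as np,cv2
from station import observe,cams,arm
from scipy.spatial.transform import Rotation as R
def snap(n,f=None):
    s=observe(); im,d=cams.read_camera(n); c=cams.get_calibration(n)
    if f: cv2.imwrite('pics/'+f+'.png',im[:,:,::-1])
    if 'cam_to_world' in c: T=np.array(c['cam_to_world'])
    else:
        W=np.eye(4);W[:3,:3]=R.from_quat(s['tcp_rot']).as_matrix();W[:3,3]=s['tool_pos'];T=W@np.array(c['T_tool_cam'])
    v,u=np.mgrid[:420,:560].astype(float)
    K=np.array([[c['fx'],0,c['cx']],[0,c['fy'],c['cy']],[0,0,1]])
    p=cv2.undistortPoints(np.stack([u.ravel(),v.ravel()],1)[:,None],K,np.array([c['k1'],0,0,0.]))[:,0].reshape(420,560,2)
    P=np.stack([p[...,0]*d,-p[...,1]*d,-d],-1)@T[:3,:3].T+T[:3,3]
    P[d==0]=np.nan
    return im,P
def st():
    s=observe();print('t%.2f'%s['t'],np.round(s['tool_pos'],1),np.round(R.from_quat(s['tcp_rot']).as_matrix()[:,0],3),'F',np.round(s['wrist_force'],1),'w',s['grip_width'],s['grasp_force'])
E
python3 - <<'E'
from h import *
im,P=snap('top','t0');np.save('top.npy',P)
im,P=snap('side','s0');np.save('side.npy',P)
st();print(R.from_quat(observe()['tcp_rot']).as_matrix().round(3))
for n in('top','side','wrist'):print(cams.get_calibration(n))
E
```

```text
t0.10 [ 200.5 -591.3  221.5] [0.947 0.321 0.   ] F [0.4 0.2 0.3] w 87.03943696967269 0.0
[[ 0.947  0.321 -0.   ]
 [ 0.321 -0.947  0.002]
 [ 0.    -0.002 -1.   ]]
{'fx': 391.15695404439845, 'fy': 391.15695404439845, 'cx': 282.83413797898925, 'cy': 207.72524486363073, 'k1': -0.04776292429178871, 'cam_to_world': array([[-1.93851465e-02,  9.96400297e-01, -8.25267530e-02,
         4.08997882e+02],
       [-9.99788754e-01, -1.87545872e-02,  8.40909377e-03,
        -4.21870342e+01],
       [ 6.83106834e-03,  8.26723311e-02,  9.96553371e-01,
         1.25832671e+03],
       [ 0.00000000e+00,  0.00000000e+00,  0.00000000e+00,
         1.00000000e+00]])}
{'fx': 422.7470779957411, 'fy': 422.7470779957411, 'cx': 283.44393985850104, 'cy': 213.6612154168193, 'k1': -0.12350528137659947, 'cam_to_world': array([[ 9.98588100e-01,  3.89557287e-02, -3.61145098e-02,
         4.84829166e+02],
       [-5.02049657e-02,  4.69971054e-01, -8.81252898e-01,
        -1.09027531e+03],
       [-1.73570745e-02,  8.81821784e-01,  4.71263273e-01,
         7.07744632e+02],
       [ 0.00000000e+00,  0.00000000e+00,  0.00000000e+00,
         1.00000000e+00]])}
{'fx': 371.90563617309164, 'fy': 371.90563617309164, 'cx': 278.27247417226266, 'cy': 206.24983248007365, 'k1': -0.021026497525258397, 'T_tool_cam': array([[ 7.54414065e-04,  9.60474626e-01,  2.78366526e-01,
         7.68163584e+01],
       [ 9.99999529e-01, -5.54739190e-04, -7.96075578e-04,
         7.67240396e-01],
       [-6.10189573e-04,  2.78366996e-01, -9.60474593e-01,
        -1.62034854e+02],
       [ 0.00000000e+00,  0.00000000e+00,  0.00000000e+00,
         1.00000000e+00]])}
```

View pics/t0.png

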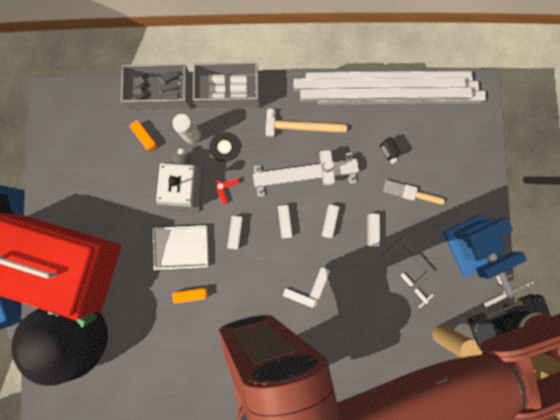

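View pics/s0.png

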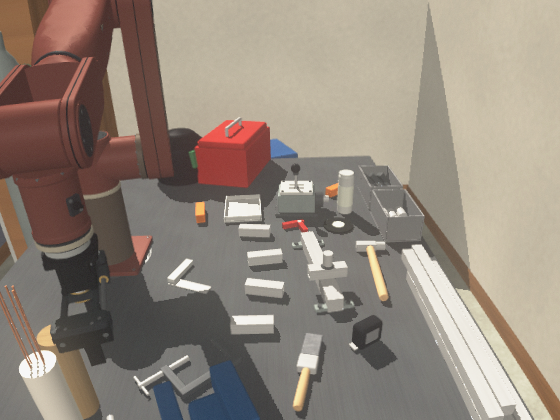

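The top view shows four white tubes at (235,232), (285,221), (331,221) and (374,229), with a V-shaped flat thing at (310,290) as a decoy. The beam runs from (255,178) to (355,168) with the joint at (328,167). The gearbox is at (178,185), the knob near (180,155) and the tray at (181,247).

```bash
cat >> h.py <<'E'
def rect(P,u,v,zlo,zhi,r=30,mask=None):
    Q=P[v-r:v+r,u-r:u+r]; m=(Q[...,2]>zlo)&(Q[...,2]<zhi)
    if mask is not None: m&=mask[v-r:v+r,u-r:u+r]
    n,l=cv2.connectedComponents(m.astype(np.uint8))
    k=np.bincount(l[l>0]).argmax(); q=Q[l==k]
    c,s,a=cv2.minAreaRect(q[:,:2].astype(np.float32))
    a=np.deg2rad(a); 
    if s[1]>s[0]: a+=np.pi/2; s=s[::-1]
    a=(a+np.pi/2)%np.pi-np.pi/2
    return np.round(c,1),np.round(s,1),round(float(np.degrees(a)),1),round(float(np.median(q[:,2])),1),len(q)
E
python3 - <<'E'
from h import *
P=np.load('top.npy')
for n,(u,v) in dict(A=(235,232),B=(285,221),C=(331,221),D=(374,229),d1=(300,298),d2=(319,283)).items(): print(n,rect(P,u,v,10,45,22))
print('beamtop',rect(P,305,172,35,46,60)); print('fin tube',rect(P,327,170,60,85,30)); print('stub',rect(P,327,167,100,125,30))
print('gate',rect(P,178,188,82,96,30)); print('knob',rect(P,180,155,140,200,14),rect(P,185,160,140,200,30)); print('tray',rect(P,181,247,12,40,45))
S=np.load('side.npy')
q=S[155:180,285:308].reshape(-1,3);q=q[(q[:,2]>130)];print('knob side',q.mean(0),q.min(0),q.max(0),len(q))
q=S[120:260,250:360].reshape(-1,3);q=q[(q[:,2]>82)&(q[:,2]<95)&(q[:,1]>100)];print(rect(S,297,190,84,94,40))
for u,v in[(225,146),(183,125),(225,190),(392,150)]:print(P[v,u].round(0))
E
```

```text
A (array([437.5, 102.5]), array([100.2,  30.5]), -8.5, 29.2, 328)
B (array([469.2, -55.3]), array([99.7, 29.8]), 5.9, 29.6, 302)
C (array([ 467.3, -199.3]), array([100.1,  30.2]), -14.3, 29.4, 320)
D (array([ 436.7, -337.2]), array([98.6, 30.7]), -2.8, 29.2, 348)
d1 (array([227.3, -96.5]), array([100.4,  22.7]), 67.4, 13.9, 220)
d2 (array([ 219.4, -115.9]), array([58.7, 22.5]), 68.6, 13.9, 112)
beamtop (array([614.3, -68.3]), array([216. ,  45.8]), -84.6, 39.7, 848)
fin tube (array([ 633.1, -189. ]), array([101.2,  33.6]), 4.7, 70.0, 266)
stub (array([ 632.2, -189.1]), array([25. , 24.8]), 4.8, 109.9, 65)
gate (array([587.9, 274.6]), array([114.5, 103.2]), -5.4, 87.5, 1067)Traceback (most recent call last):
  File "<stdin>", line 5, in <module>
  File "h.py", line 22, in rect
    k=np.bincount(l[l>0]).argmax(); q=Q[l==k]
ValueError: attempt to get argmax of an empty sequence
```

Run:
```python
import cv2
a=cv2.imread('pics/t0.png')[125:275,140:290];b=cv2.imread('pics/s0.png')[150:250,200:400]
a=cv2.resize(a,(450,450),interpolation=3);b=cv2.resize(b,(350,175),interpolation=3)
import numpy as np
o=np.zeros((450,800,3),np.uint8);o[:,:450]=a;o[:175,450:]=b;cv2.imwrite('pics/g.png',o)
```

```text
(no output)
```

View pics/g.png

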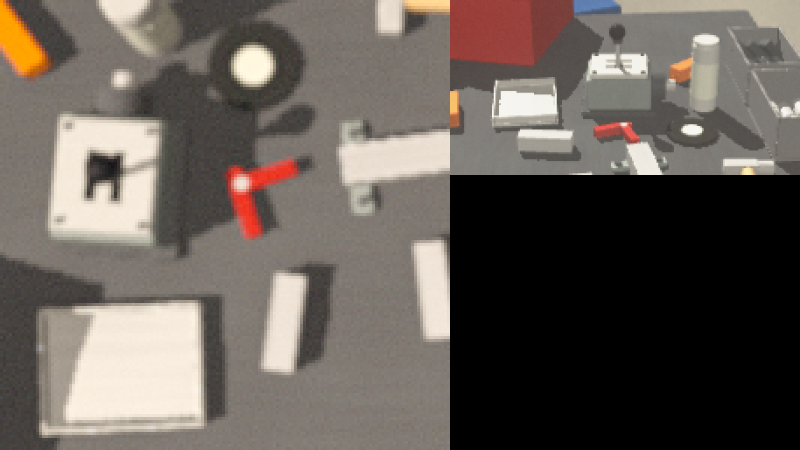

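The gate plate is at about (177,185) and the knob, dark, sits over its middle at about (173,182). The lever is near neutral, and a cylinder that is part of the motor stands at (181,152).

Run:
```python
from h import *
P=np.load('top.npy');S=np.load('side.npy')
print('knob',rect(P,174,182,145,200,20));q=P[165:200,155:195].reshape(-1,3);q=q[q[:,2]>150];print(q.mean(0),q[:,2].max())
q=S[155:180,285:308].reshape(-1,3);q=q[(q[:,2]>145)&(q[:,2]<200)&(abs(q[:,0]-588)<60)];print('knob side',q.mean(0),q.min(0),q.max(0),len(q))
print('gate side',rect(S,297,190,84,94,40))
print('tray',rect(P,181,247,12,40,45))
m=P[...,2]; q=P[(m>34)&(m<46)&(abs(P[...,0]-620)<60)&(P[...,1]<40)&(P[...,1]>-320)]
print(rect(P,340,168,35,46,30)); print('beam all',cv2.minAreaRect(q[:,:2].astype(np.float32)))
for u,v in[(181,152),(225,146),(183,125),(225,190)]:print(P[v,u].round(0))
s=observe();print(s['joint_pos'])
```

```text
knob (array([583.6, 255.4]), array([29.5, 29.2]), -88.8, 174.4, 102)
[581.97577545 254.48854982 173.91565194] 183.25385857117885
knob side [582.60893587 247.60254606 166.42400621] [568.7069503  235.15322535 145.23346508] [596.25542747 263.76632634 181.42667564] 73
gate side (array([587.4, 271. ]), array([112.4, 106. ]), -6.3, 88.1, 363)
tray (array([393.1, 274.8]), array([172.8, 130.9]), -88.1, 20.7, 342)
(array([ 637.1, -249.4]), array([80. , 40.6]), -83.0, 39.7, 303)
beam all ((629.877685546875, -125.31137084960938), (329.73077392578125, 96.08541107177734), 89.75027465820312)
[691. 264.  51.]
[718. 132.   5.]
[748. 234. 148.]
[575. 134.  -5.]
[-1.37006298e+00  2.21176708e-01  1.52751779e+00 -1.47212244e-06
  1.39471820e+00 -1.26083879e-01]
```

```bash
cat >> h.py <<'E'
def go(x,y,z,yaw=None,n=10):
    s=observe();M=R.from_quat(s['tcp_rot']).as_matrix();d=M.T@(np.array([x,y,z])-s['tool_pos'])
    cur=np.degrees(np.arctan2(M[1,0],M[0,0]))
    print('shift mm',d.round(1),'per row',(d/n).round(2),'yaw',round(cur,1),'' if yaw is None else 'turn wz %.1f'%(cur-yaw))
E
python3 -m handwheel '[[[0,0,0],[0,0,2.47]],[[0,0,0],[0,0,2.47]],[[0,0,0],[0,0,2.47]],[[0,0,0],[0,0,2.47]],[[0,0,0],[0,0,2.47]],[[0,0,0],[0,0,2.47]],[[0,0,0],[0,0,2.47]],[[0,0,0],[0,0,2.47]],[[0,0,0],[0,0,2.47]],[[0,0,0],[0,0,2.47]]]' 0.08 20
python3 - <<'E'
from h import *
st();go(583.3,255,230,-6,40)
P=np.load('top.npy');m=P[...,2]
q=P[(m>37)&(m<42)&(abs(P[...,0]-620)<60)&(P[...,1]<50)&(P[...,1]>-320)]
# robust band: bin along y
for y in range(-300,50,25):
    k=q[abs(q[:,1]-y)<5]
    if len(k)>5: print(y,np.percentile(k[:,0],[3,50,97]).round(0),len(k))
print(q[:,1].min(),q[:,1].max())
E
```

```text
t: 0.93
tool_pos: [200.5, -591.5, 221.8]
tcp_rot: [0.999, -0.053, -0.0, -0.001]
wrist_force: [-0.1, 0.4, -1.4]
grip_width: 80.1
grasp_force: 0.0
t0.93 [ 200.5 -591.5  221.8] [ 0.994 -0.106 -0.   ] F [-0.1  0.4 -1.4] w 80.06763767430822 0.0
shift mm [ 290.6 -882.4   -7.2] per row [  7.27 -22.06  -0.18] yaw -6.1 turn wz -0.1
-275 [625. 641. 658.] 27
-250 [623. 639. 655.] 27
-225 [617. 636. 652.] 32
-175 [603. 621. 647.] 17
-150 [608. 627. 644.] 27
-125 [603. 620. 641.] 32
-100 [600. 617. 636.] 24
-75 [597. 613. 635.] 30
-50 [594. 609. 629.] 30
-25 [592. 610. 626.] 34
0 [589. 608. 624.] 33
25 [583. 602. 621.] 26
-289.9024480429093 39.64661326228895
```

```bash
python3 -m handwheel '[[[0.0073,-0.022,0],[0,0,0]],[[0.0073,-0.022,0],[0,0,0]],[[0.0073,-0.022,0],[0,0,0]],[[0.0073,-0.022,0],[0,0,0]],[[0.0073,-0.022,0],[0,0,0]],[[0.0073,-0.022,0],[0,0,0]],[[0.0073,-0.022,0],[0,0,0]],[[0.0073,-0.022,0],[0,0,0]],[[0.0073,-0.022,0],[0,0,0]],[[0.0073,-0.022,0],[0,0,0]]]' >/dev/null
python3 -m handwheel '[[[0.0073,-0.022,0],[0,0,0]],[[0.0073,-0.022,0],[0,0,0]],[[0.0073,-0.022,0],[0,0,0]],[[0.0073,-0.022,0],[0,0,0]],[[0.0073,-0.022,0],[0,0,0]],[[0.0073,-0.022,0],[0,0,0]],[[0.0073,-0.022,0],[0,0,0]],[[0.0073,-0.022,0],[0,0,0]],[[0.0073,-0.022,0],[0,0,0]],[[0.0073,-0.022,0],[0,0,0]]]' >/dev/null
python3 -m handwheel '[[[0.0073,-0.022,0],[0,0,0]],[[0.0073,-0.022,0],[0,0,0]],[[0.0073,-0.022,0],[0,0,0]],[[0.0073,-0.022,0],[0,0,0]],[[0.0073,-0.022,0],[0,0,0]],[[0.0073,-0.022,0],[0,0,0]],[[0.0073,-0.022,0],[0,0,0]],[[0.0073,-0.022,0],[0,0,0]],[[0.0073,-0.022,0],[0,0,0]],[[0.0073,-0.022,0],[0,0,0]]]' >/dev/null
python3 -m handwheel '[[[-0.005,-0.022,0],[0,0,0]],[[-0.005,-0.022,0],[0,0,0]],[[-0.005,-0.022,0],[0,0,0]],[[-0.005,-0.022,0],[0,0,0]],[[-0.005,-0.022,0],[0,0,0]],[[-0.005,-0.022,0],[0,0,0]],[[-0.005,-0.022,0],[0,0,0]],[[-0.005,-0.022,0],[0,0,0]],[[-0.005,-0.022,0],[0,0,0]],[[0,-0.01,0],[0,0,0]]]'
python3 - <<'E'
from h import *
im,P=snap('wrist','w1');np.save('w.npy',P)
q=P.reshape(-1,3);k=q[(q[:,2]>150)&(q[:,2]<195)];
if len(k):print(k.mean(0),k.min(0),k.max(0),len(k))
m=(P[...,2]>84)&(P[...,2]<92);print('gate',cv2.minAreaRect(P[m][:,:2].astype(np.float32)))
E
```

```text
t: 4.27
tool_pos: [463.0, 255.4, 222.1]
tcp_rot: [0.999, -0.051, -0.001, -0.0]
wrist_force: [-0.1, 0.3, -0.6]
grip_width: 80.1
grasp_force: 0.0
[578.77406503 256.92134803 174.94861835] [567.1400276  241.42455263 162.08531962] [591.69925061 273.01143273 181.50892864] 2512
gate ((571.2874145507812, 275.9517517089844), (100.58820343017578, 81.50004577636719), 84.52816772460938)
```

View pics/w1.png

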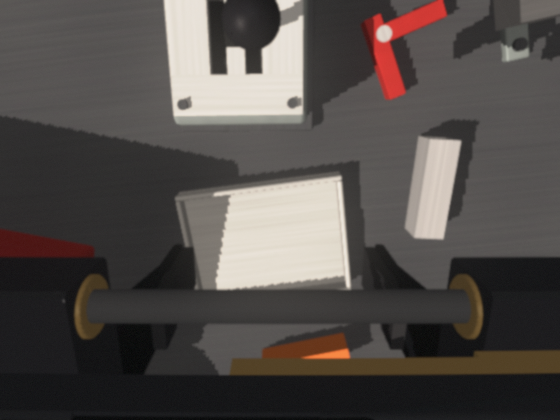

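The knob is at (250,20), left of the right lane's end (254,72). The left lane ends at (216,72), and the tray and tube A are also in view.

Run:
```python
from h import *
P=np.load('w.npy')
for u,v in[(204,70),(216,78),(235,65),(254,78),(268,70),(184,103),(293,101),(240,112)]:print((u,v),P[v,u].round(1))
go(583,257,205)
```

```text
(204, 70) [566.  300.4  87.4]
(216, 78) [559.4 292.2  87.6]
(235, 65) [567.1 276.7  87.3]
(254, 78) [556.5 263.6  87.3]
(268, 70) [561.  252.5  87.7]
(184, 103) [543.8 318.9  89.9]
(293, 101) [536.7 235.9  90.5]
(240, 112) [532.7 277.4  87.3]
shift mm [118.7 -13.3  17.1] per row [11.87 -1.33  1.71] yaw -5.8
```

```bash
python3 -m handwheel '[[[0.013,-0.0015,0],[0,0,0]],[[0.013,-0.0015,0],[0,0,0]],[[0.013,-0.0015,0],[0,0,0]],[[0.013,-0.0015,0],[0,0,0]],[[0.013,-0.0015,0],[0,0,0]],[[0.013,-0.0015,0],[0,0,0]],[[0.013,-0.0015,0],[0,0,0]],[[0.013,-0.0015,0],[0,0,0]],[[0.0147,-0.0013,0],[0,0,0]],[[0,0,0],[0,0,0]]]' >/dev/null
python3 -m handwheel '[[[0,0,0.0085],[0,0,0]],[[0,0,0.0085],[0,0,0]],[[0,0,0.0085],[0,0,0]],[[0,0,0.0085],[0,0,0]],[[0,0,0.0085],[0,0,0]],[[0,0,0.0085],[0,0,0]],[[0,0,0.0085],[0,0,0]],[[0,0,0.0085],[0,0,0]],[[0,0,0.0085],[0,0,0]],[[0,0,0],[0,0,0]]]'
python3 -m handwheel '[[[0,0,0],[0,0,0]],[[0,0,0],[0,0,0]],[[0,0,0],[0,0,0]],[[0,0,0],[0,0,0]],[[0,0,0],[0,0,0]],[[0,0,0],[0,0,0]],[[0,0,0],[0,0,0]],[[0,0,0],[0,0,0]],[[0,0,0],[0,0,0]],[[0,0,0],[0,0,0]]]' 0.02 15
python3 -m handwheel '[[[0,0,0],[0,0,0]],[[0,0,0],[0,0,0]],[[0,0,0],[0,0,0]],[[0,0,0],[0,0,0]],[[0,0,0],[0,0,0]],[[0,0,0],[0,0,0]],[[0,0,0],[0,0,0]],[[0,0,0],[0,0,0]],[[0,0,0],[0,0,0]],[[0,0,0],[0,0,0]]]'
```

```text
t: 5.98
tool_pos: [582.1, 253.8, 143.4]
tcp_rot: [0.999, -0.052, -0.002, 0.001]
wrist_force: [-0.2, 0.8, -0.2]
grip_width: 79.7
grasp_force: 0.0
t: 6.82
tool_pos: [583.6, 254.3, 146.1]
tcp_rot: [0.999, -0.052, 0.0, -0.0]
wrist_force: [0.3, 0.1, 0.9]
grip_width: 30.8
grasp_force: 15.0
t: 7.65
tool_pos: [583.6, 254.1, 146.2]
tcp_rot: [0.999, -0.052, 0.0, -0.0]
wrist_force: [1.3, 1.6, 0.7]
grip_width: 30.3
grasp_force: 15.0
```

```bash
python3 -m handwheel '[[[0.0005,0.001,0],[0,0,0]],[[0.0005,0.001,0],[0,0,0]],[[0,0.001,0.0005],[0,0,0]],[[0,0.001,0.0005],[0,0,0]],[[0,0.001,0.0005],[0,0,0]],[[0,0.001,0],[0,0,0]],[[0,0.001,0],[0,0,0]],[[0,0.001,0],[0,0,0]],[[0,0,0],[0,0,0]],[[0,0,0],[0,0,0]]]'
```

```text
t: 8.48
tool_pos: [583.8, 246.1, 144.7]
tcp_rot: [0.999, -0.052, 0.0, -0.0]
wrist_force: [-0.1, 2.4, 1.4]
grip_width: 30.8
grasp_force: 15.0
```

```bash
python3 -m handwheel '[[[0,0.001,0],[0,0,0]],[[0,0.001,0],[0,0,0]],[[0,0,0],[0,0,0]],[[0,0,0],[0,0,0]],[[0,0,0],[0,0,0]],[[0,0,0],[0,0,0]],[[0,0,0],[0,0,0]],[[0,0,0],[0,0,0]],[[0,0,0],[0,0,0]],[[0,0,0],[0,0,0]]]'
```

```text
t: 9.32
tool_pos: [583.6, 244.7, 144.6]
tcp_rot: [0.999, -0.052, 0.0, -0.001]
wrist_force: [0.6, 5.8, 2.1]
grip_width: 31.1
grasp_force: 15.0
```

```bash
python3 -m handwheel '[[[-0.004,-0.001,0],[0,0,0]],[[-0.004,0,0.0003],[0,0,0]],[[-0.004,0,0.0004],[0,0,0]],[[-0.004,0,0.0005],[0,0,0]],[[-0.004,0,0.0006],[0,0,0]],[[-0.004,0,0.0007],[0,0,0]],[[-0.004,0,0.0008],[0,0,0]],[[-0.004,0,0.0009],[0,0,0]],[[-0.004,0,0.001],[0,0,0]],[[-0.003,0,0.001],[0,0,0]]]'
python3 -m handwheel '[[[0,0,0],[0,0,0]],[[0,0,0],[0,0,0]],[[0,0,0],[0,0,0]],[[0,0,0],[0,0,0]],[[0,0,0],[0,0,0]],[[0,0,0],[0,0,0]],[[0,0,0],[0,0,0]],[[0,0,0],[0,0,0]],[[0,0,0],[0,0,0]],[[0,0,0],[0,0,0]]]'
```

```text
t: 10.15
tool_pos: [544.1, 249.0, 138.2]
tcp_rot: [0.999, -0.052, -0.0, 0.0]
wrist_force: [0.4, 1.6, 4.7]
grip_width: 30.8
grasp_force: 15.0
t: 10.98
tool_pos: [544.8, 249.1, 138.4]
tcp_rot: [0.999, -0.052, 0.0, 0.0]
wrist_force: [-2.0, 1.1, 5.1]
grip_width: 30.5
grasp_force: 15.0
```

```bash
python3 -m handwheel '[[[0,0,0],[0,0,0]],[[0,0,0],[0,0,0]],[[0,0,0],[0,0,0]],[[0,0,0],[0,0,0]],[[0,0,-0.005],[0,0,0]],[[0,0,-0.015],[0,0,0]],[[0,0,-0.02],[0,0,0]],[[0,0,-0.02],[0,0,0]],[[0,0,-0.02],[0,0,0]],[[0,0,-0.005],[0,0,0]]]' 0.07
python3 -m handwheel '[[[0,0,0],[0,0,-1.07]],[[0,0,0],[0,0,-1.07]],[[0,0,0],[0,0,-1.07]],[[0,0,0],[0,0,-1.07]],[[0,0,0],[0,0,-1.07]],[[0,0,0],[0,0,-1.07]],[[0,0,0],[0,0,-1.07]],[[0,0,0],[0,0,-1.07]],[[0,0,0],[0,0,-1.07]],[[0,0,0],[0,0,-1.07]]]' >/dev/null
python3 - <<'E'
from h import *
st();go(632.5,-189,200,4.7,20)
E
```

```text
t: 11.82
tool_pos: [546.6, 249.6, 227.6]
tcp_rot: [0.999, -0.052, 0.003, -0.001]
wrist_force: [0.5, 0.1, 0.6]
grip_width: 69.6
grasp_force: 0.0
t12.65 [544.8 249.1 223.4] [0.996 0.084 0.   ] F [-0.4 -0.   0.6] w 69.99401013624006 0.0
shift mm [ 50.5 444.   23.4] per row [ 2.53 22.2   1.17] yaw 4.8 turn wz 0.1
```

```bash
python3 -m handwheel '[[[0.0025,0.022,0],[0,0,0]],[[0.0025,0.022,0],[0,0,0]],[[0.0025,0.022,0],[0,0,0]],[[0.0025,0.022,0],[0,0,0]],[[0.0025,0.022,0],[0,0,0]],[[0.0025,0.022,0],[0,0,0]],[[0.0025,0.022,0],[0,0,0]],[[0.0025,0.022,0],[0,0,0]],[[0.0025,0.022,0],[0,0,0]],[[0.0025,0.022,0],[0,0,0]]]' >/dev/null
python3 -m handwheel '[[[0.0025,0.022,0],[0,0,0]],[[0.0025,0.022,0],[0,0,0]],[[0.0025,0.022,0],[0,0,0]],[[0.0025,0.022,0],[0,0,0]],[[0.0025,0.022,0],[0,0,0]],[[0.0025,0.022,0],[0,0,0]],[[0.0025,0.022,0],[0,0,0]],[[0.0025,0.022,0],[0,0,0]],[[0.0025,0.022,0],[0,0,0]],[[0.0025,0.022,0],[0,0,0]]]'
python3 - <<'E'
from h import *
im,P=snap('top','t1')
q=P[165:215,150:205].reshape(-1,3);k=q[(q[:,2]>140)&(q[:,2]<200)];print('knob',k.mean(0),k.min(0),k.max(0),len(k))
im,P=snap('side','s1')
q=P[145:200,260:330].reshape(-1,3);k=q[(q[:,2]>138)&(q[:,2]<200)&(abs(q[:,0]-560)<50)&(abs(q[:,1]-250)<40)];print('knob side',k.mean(0),len(k),k.min(0),k.max(0))
g=np.array([588,274.5]);c=np.array([np.cos(-.1),np.sin(-.1)]);
st();go(632.5,-189,77,4.7,10)
im,P=snap('wrist')
q=P.reshape(-1,3);k=q[(q[:,2]>100)&(q[:,2]<115)];print(len(k), k.mean(0) if len(k) else '')
E
```

```text
t: 14.32
tool_pos: [631.0, -186.4, 223.4]
tcp_rot: [0.999, 0.042, 0.0, 0.0]
wrist_force: [0.4, -0.9, -0.6]
grip_width: 70.3
grasp_force: 0.0
knob [543.43800908 246.84346991 165.55941446] [529.94050577 232.89730979 153.71305245] [559.40906946 264.17363602 174.4894952 ] 103
knob side [544.59378355 239.85715172 158.71629066] 76 [530.39358479 231.89599453 138.65979167] [558.54091843 254.16367561 174.02244223]
t14.42 [ 630.9 -188.7  223.1] [0.997 0.08  0.   ] F [0.2 1.3 0.5] w 69.88461821196167 0.0
shift mm [  1.6   0.2 146.1] per row [ 0.16  0.02 14.61] yaw 4.6 turn wz -0.1
945 [ 633.44474946 -191.41504725  109.41012257]
```

```bash
python3 -m handwheel '[[[0.002,0.001,0.017],[0,0,0]],[[0,0,0.017],[0,0,0]],[[0,0,0.017],[0,0,0]],[[0,0,0.017],[0,0,0]],[[0,0,0.017],[0,0,0]],[[0,0,0.017],[0,0,0]],[[0,0,0.017],[0,0,0]],[[0,0,0.017],[0,0,0]],[[0,0,0.01],[0,0,0]],[[0,0,0],[0,0,0]]]' 
python3 -m handwheel '[[[0,0,0],[0,0,0]],[[0,0,0],[0,0,0]],[[0,0,0],[0,0,0]],[[0,0,0],[0,0,0]],[[0,0,0],[0,0,0]],[[0,0,0],[0,0,0]],[[0,0,0],[0,0,0]],[[0,0,0],[0,0,0]],[[0,0,0],[0,0,0]],[[0,0,0],[0,0,0]]]' 0 40
python3 -m handwheel '[[[0,0,0],[0,0,0]],[[0,0,-0.002],[0,0,0]],[[0,0,-0.008],[0,0,0]],[[0,0,-0.01],[0,0,0]],[[0,0,-0.01],[0,0,0]],[[0,0,-0.01],[0,0,0]],[[0,0,-0.01],[0,0,0]],[[0,0,-0.01],[0,0,0]],[[0,0,-0.01],[0,0,0]],[[0,0,0],[0,0,0]]]'
python3 - <<'E'
from h import *
st();go(393,274,147,2,20)
E
```

```text
t: 15.3
tool_pos: [630.9, -184.3, 74.3]
tcp_rot: [0.999, 0.042, -0.002, -0.001]
wrist_force: [-0.9, -0.1, -0.2]
grip_width: 70.2
grasp_force: 0.0
t: 16.13
tool_pos: [633.3, -186.7, 77.8]
tcp_rot: [0.999, 0.041, 0.0, 0.0]
wrist_force: [-0.0, -2.3, 2.4]
grip_width: 25.1
grasp_force: 39.6
t: 16.97
tool_pos: [634.5, -186.7, 151.0]
tcp_rot: [0.999, 0.041, 0.002, 0.001]
wrist_force: [0.4, -0.1, -2.6]
grip_width: 25.0
grasp_force: 39.6
t16.97 [ 634.5 -186.7  151. ] [0.997 0.082 0.004] F [ 0.4 -0.1 -2.6] w 25.029784961475148 39.55730971618323
shift mm [-202.8 -479.1    2. ] per row [-10.14 -23.95   0.1 ] yaw 4.7 turn wz 2.7
```

```bash
python3 -m handwheel '[[[-0.01,-0.024,0],[0,0,0]],[[-0.01,-0.024,0],[0,0,0]],[[-0.01,-0.024,0],[0,0,0]],[[-0.01,-0.024,0],[0,0,0]],[[-0.01,-0.024,0],[0,0,0]],[[-0.01,-0.024,0],[0,0,0]],[[-0.01,-0.024,0],[0,0,0]],[[-0.01,-0.024,0],[0,0,0]],[[-0.01,-0.024,0],[0,0,0]],[[-0.01,-0.024,0],[0,0,0]]]' 
python3 -m handwheel '[[[-0.01,-0.024,0],[0,0,0.3]],[[-0.01,-0.024,0],[0,0,0.3]],[[-0.01,-0.024,0],[0,0,0.3]],[[-0.01,-0.024,0],[0,0,0.3]],[[-0.01,-0.024,0],[0,0,0.3]],[[-0.01,-0.024,0],[0,0,0.3]],[[-0.01,-0.024,0],[0,0,0.3]],[[-0.01,-0.024,0],[0,0,0.3]],[[-0.01,-0.024,0],[0,0,0.3]],[[-0.01,-0.014,0],[0,0,0]]]'
python3 - <<'E'
from h import *
im,P=snap('side','s2');
P0=np.load('w.npy');m=(P0[...,2]>18)&(P0[...,2]<26)&(P0[...,1]>180)&(P0[...,0]<480);q=P0[m];print('tray from wrist',q.min(0),q.max(0))
print('tray side',rect(P,243,208,17,26,35))
st();go(393,274,42,2)
im=cv2.imread('pics/s2.png')[120:270,170:370];cv2.imwrite('pics/s2c.png',cv2.resize(im,None,fx=3,fy=3))
E
```

```text
t: 17.8
tool_pos: [512.6, 45.9, 147.3]
tcp_rot: [0.999, 0.041, -0.0, -0.0]
wrist_force: [0.6, -0.1, -3.9]
grip_width: 24.9
grasp_force: 39.6
t: 18.63
tool_pos: [399.1, 270.5, 147.5]
tcp_rot: [1.0, 0.018, 0.0, -0.001]
wrist_force: [-0.2, -0.5, -2.8]
grip_width: 25.1
grasp_force: 39.6
tray from wrist [252.99545415 187.92600892  18.00318488] [460.53174712 554.10935063  25.99392396]
tray side (array([393.4, 272.6]), array([183.3, 130.2]), -88.4, 21.0, 184)
t18.68 [397.2 271.9 147.3] [ 0.999  0.037 -0.002] F [-2.   2.9 -3.3] w 25.126062266233227 39.54199688101653
shift mm [ -3.9  -2.  105.3] per row [-0.39 -0.2  10.53] yaw 2.1 turn wz 0.1
```

View pics/s2c.png

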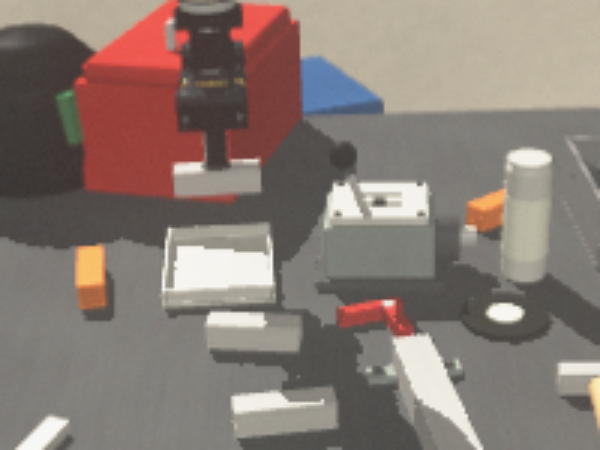

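The joint hangs level over the tray and the lever is back-right. I'll check the toolbox clearance, then lower.

```bash
python3 - <<'E'
from h import *
P=np.load('top.npy');q=P[200:320,0:160].reshape(-1,3);q=q[(q[:,2]>60)&(q[:,0]>320)];print(q.min(0),q.max(0));print(q[q[:,1]<q[:,1].min()+8][:5])
E
python3 -m handwheel '[[[-0.002,-0.001,0.012],[0,0,0]],[[-0.002,-0.001,0.012],[0,0,0]],[[0,0,0.012],[0,0,0]],[[0,0,0.012],[0,0,0]],[[0,0,0.012],[0,0,0]],[[0,0,0],[0,0,0]],[[0,0,0],[0,0,0]],[[0,0,0],[0,0,0]],[[0,0,0],[0,0,0]],[[0,0,0],[0,0,0]]]'
```

```text
[320.07585179 320.96419235  60.033433  ] [536.51621863 785.15487415 227.0779518 ]
[[536.06602569 325.85297786  91.33863389]
 [536.51621863 324.28476692  86.66473501]
 [536.35968517 320.96419235  87.56406508]
 [534.14402482 326.2119664   80.4287028 ]
 [534.50299403 324.37503383  76.49463887]]
t: 19.52
tool_pos: [396.5, 270.5, 88.1]
tcp_rot: [1.0, 0.017, 0.001, -0.0]
wrist_force: [1.4, 0.2, -4.0]
grip_width: 25.1
grasp_force: 39.5
```

```bash
python3 - <<'E'
from h import *
P=np.load('top.npy');q=P[200:320,0:160].reshape(-1,3);q=q[(q[:,2]>60)&(q[:,0]>320)&(q[:,0]<470)];print('box min y',q[:,1].min());st()
E
python3 -m handwheel '[[[-0.001,-0.001,0.008],[0,0,0]],[[-0.001,-0.001,0.008],[0,0,0]],[[0,0,0.008],[0,0,0]],[[0,0,0.006],[0,0,0]],[[0,0,0.006],[0,0,0]],[[0,0,0.005],[0,0,0]],[[0,0,0.002],[0,0,0]],[[0,0,0.001],[0,0,0]],[[0,0,0],[0,0,0]],[[0,0,0],[0,0,0]]]'
```

```text
box min y 465.06618609356497
t19.52 [396.5 270.5  88.1] [0.999 0.035 0.001] F [ 1.4  0.2 -4. ] w 25.06812914846894 39.549302537343465
t: 20.35
tool_pos: [394.1, 272.5, 43.6]
tcp_rot: [1.0, 0.018, 0.0, -0.0]
wrist_force: [0.1, 0.1, -3.1]
grip_width: 25.3
grasp_force: 39.6
```

```bash
python3 -m handwheel '[[[0,0,0.0005],[0,0,0]],[[0,0,0],[0,0,0]],[[0,0,0],[0,0,0]],[[0,0,0],[0,0,0]],[[0,0,0],[0,0,0]],[[0,0,-0.01],[0,0,0]],[[0,0,-0.02],[0,0,0]],[[0,0,-0.03],[0,0,0]],[[0,0,-0.03],[0,0,0]],[[0,0,0],[0,0,0]]]' 0.06
python3 -m handwheel '[[[0,0.01,-0.003],[0,0,1.05]],[[0,0.01,-0.003],[0,0,1.05]],[[0,0.01,-0.003],[0,0,1.05]],[[0,0.01,-0.003],[0,0,1.05]],[[0,0.01,-0.003],[0,0,1.05]],[[0,0.01,-0.003],[0,0,1.05]],[[0,0.01,-0.003],[0,0,1.05]],[[0,0.01,-0.003],[0,0,1.05]],[[0,0.01,-0.003],[0,0,1.05]],[[0,0.01,-0.003],[0,0,1.05]]]' 0.087
python3 - <<'E'
from h import *
st();im,P=snap('top','t2');
for n,(u,v) in dict(A=(235,232),B=(285,221),C=(331,221),D=(374,229)).items():
    try: print(n,rect(P,u,v,10,45,22))
    except Exception as e: print(n,e)
im,P=snap('side','s3')
try: print('fin',rect(P,243,205,29,42,35),rect(P,243,205,60,85,35))
except Exception as e: print(e)
go(437.5,102.5,170,-8.5)
E
```

```text
t: 21.18
tool_pos: [397.7, 274.3, 140.0]
tcp_rot: [1.0, 0.018, 0.005, -0.002]
wrist_force: [1.5, 0.2, 0.5]
grip_width: 59.9
grasp_force: 0.0
t: 22.02
tool_pos: [388.9, 171.5, 163.2]
tcp_rot: [0.997, -0.075, 0.0, 0.0]
wrist_force: [-0.3, -0.5, 0.0]
grip_width: 87.1
grasp_force: 0.0
t22.02 [388.9 171.5 163.2] [ 0.989 -0.149  0.   ] F [-0.3 -0.5  0. ] w 87.13133072925116 0.0
A (array([437.7, 102.5]), array([99.8, 30.4]), -8.4, 29.4, 268)
B (array([469.2, -55.4]), array([99.6, 29.8]), 5.9, 29.9, 303)
C (array([ 467.2, -199.2]), array([99.9, 30.3]), -13.9, 29.5, 322)
D (array([ 436.8, -337.3]), array([98.5, 31. ]), -1.7, 29.6, 349)
fin (array([394.1, 267.5]), array([97.8, 37.3]), 0.4, 34.9, 136) (array([290.5, 497.7]), array([92. , 18.7]), -12.5, 65.9, 49)
shift mm [58.  60.8 -6.5] per row [ 5.8   6.08 -0.65] yaw -8.6 turn wz -0.1
```

```bash
python3 -m handwheel '[[[0.0065,0.0067,0],[0,0,0]],[[0.0065,0.0067,0],[0,0,0]],[[0.0065,0.0067,0],[0,0,0]],[[0.0065,0.0067,0],[0,0,0]],[[0.0065,0.0067,0],[0,0,0]],[[0.0065,0.0067,0],[0,0,0]],[[0.0065,0.0067,0],[0,0,0]],[[0.0065,0.0067,0],[0,0,0]],[[0.0065,0.0067,0.005],[0,0,0]],[[0,0,0.013],[0,0,0]]]' 
python3 -m handwheel '[[[0,0,0.02],[0,0,0]],[[0,0,0.02],[0,0,0]],[[0,0,0.02],[0,0,0]],[[0,0,0.02],[0,0,0]],[[0,0,0.02],[0,0,0]],[[0,0,0.015],[0,0,0]],[[0,0,0.012],[0,0,0]],[[0,0,0.008],[0,0,0]],[[0,0,0.004],[0,0,0]],[[0,0,0],[0,0,0]]]' 
python3 -m handwheel '[[[0,0,0],[0,0,0]],[[0,0,0],[0,0,0]],[[0,0,0],[0,0,0]],[[0,0,0],[0,0,0]],[[0,0,0],[0,0,0]],[[0,0,0],[0,0,0]],[[0,0,0],[0,0,0]],[[0,0,0],[0,0,0]],[[0,0,0],[0,0,0]],[[0,0,0],[0,0,0]]]' 0 40
```

```text
t: 22.95
tool_pos: [440.7, 102.9, 146.3]
tcp_rot: [0.997, -0.074, 0.002, -0.0]
wrist_force: [1.0, 0.1, -0.4]
grip_width: 86.9
grasp_force: 0.0
t: 23.78
tool_pos: [437.5, 104.1, 5.0]
tcp_rot: [0.997, -0.074, -0.001, 0.0]
wrist_force: [0.2, -0.0, -0.6]
grip_width: 86.6
grasp_force: 0.0
t: 24.62
tool_pos: [438.0, 104.1, 5.8]
tcp_rot: [0.997, -0.074, -0.0, 0.0]
wrist_force: [0.3, -0.1, 1.3]
grip_width: 29.4
grasp_force: 40.0
```

```bash
python3 -m handwheel '[[[0,0,-0.002],[0,0,0]],[[0,0,-0.008],[0,0,0]],[[0,0,-0.01],[0,0,0]],[[0,0,-0.015],[0,0,0]],[[0,0,-0.015],[0,0,0]],[[0,0,-0.015],[0,0,0]],[[0,0,-0.015],[0,0,0]],[[0,0,-0.015],[0,0,0]],[[0,0,-0.005],[0,0,0]],[[0,0,0],[0,0,0]]]' 
python3 -m handwheel '[[[0,0,0],[0,0,-1.58]],[[0,0,0],[0,0,-1.58]],[[0,0,0],[0,0,-1.58]],[[0,0,0],[0,0,-1.58]],[[0,0,0],[0,0,-1.58]],[[0,0,0],[0,0,-1.58]],[[0,0,0],[0,0,-1.58]],[[0,0,0],[0,0,-1.58]],[[0,0,0],[0,0,-1.58]],[[0,0,0],[0,0,-1.58]]]' >/dev/null
python3 - <<'E'
from h import *
st();go(608.7,-20.8,106,7.3)
E
```

```text
t: 25.45
tool_pos: [439.5, 104.5, 108.0]
tcp_rot: [0.997, -0.074, 0.002, -0.0]
wrist_force: [0.5, 0.2, -3.4]
grip_width: 29.6
grasp_force: 40.0
t26.28 [437.1 104.3 104.8] [ 0.992  0.129 -0.002] F [ 0.   0.1 -3.2] w 29.540602468257003 39.99996034428477
shift mm [154.  146.1  -1.6] per row [15.4  14.61 -0.16] yaw 7.4 turn wz 0.1
```

```bash
python3 -m handwheel '[[[0.016,0.0152,0],[0,0,0]],[[0.016,0.0152,0],[0,0,0]],[[0.016,0.0152,0],[0,0,0]],[[0.016,0.0152,0],[0,0,0]],[[0.016,0.0152,0],[0,0,0]],[[0.016,0.0152,0],[0,0,0]],[[0.016,0.0152,0],[0,0,0]],[[0.016,0.0152,0],[0,0,0]],[[0.016,0.0152,0],[0,0,0]],[[0.01,0.009,0],[0,0,0]]]'
python3 - <<'E'
from h import *
im,P=snap('wrist','w2');q=P[(abs(P[...,2]-40)<3)]
print(len(q))
for y in range(-200,80,20):
    k=q[(abs(q[:,1]-y)<4)&(abs(q[:,0]-620)<60)]
    if len(k)>5: print(y,np.percentile(k[:,0],[3,50,97]).round(0),len(k))
im,P=snap('side');q=P[(abs(P[...,2]-40)<2.5)&(abs(P[...,0]-620)<60)]
for y in range(-300,80,25):
    k=q[(abs(q[:,1]-y)<6)]
    if len(k)>5: print('side',y,np.percentile(k[:,0],[3,50,97]).round(0),len(k))
st();go(608.7,-20.8,47,7.3)
E
```

```text
t: 27.12
tool_pos: [610.1, -22.1, 104.5]
tcp_rot: [0.998, 0.063, -0.001, 0.0]
wrist_force: [-0.3, -0.6, -3.0]
grip_width: 29.9
grasp_force: 40.0
17229
-200 [612. 629. 649.] 597
-180 [610. 629. 648.] 690
-160 [608. 627. 645.] 703
-140 [604. 624. 643.] 720
-120 [602. 622. 640.] 725
-100 [599. 619. 638.] 749
-80 [597. 616. 635.] 734
-60 [596. 616. 633.] 688
0 [592. 602. 621.] 188
20 [585. 604. 623.] 736
40 [598. 614. 621.] 112
side -275 [620. 639. 659.] 42
side -250 [618. 636. 653.] 37
side -225 [614. 632. 652.] 43
side -200 [611. 630. 649.] 40
side -175 [609. 625. 645.] 39
side -150 [604. 623. 643.] 36
side -125 [602. 621. 640.] 35
side -100 [598. 617. 636.] 34
side -75 [598. 617. 633.] 34
side -50 [594. 612. 630.] 29
side -25 [589. 606. 627.] 28
side 0 [586. 602. 621.] 23
side 25 [584. 601. 620.] 28
t27.22 [610.1 -22.1 104.6] [ 0.992  0.126 -0.001] F [ 0.1 -0.6 -3. ] w 29.8305376042762 39.9995578173548
shift mm [-1.2 -1.5 57.6] per row [-0.12 -0.15  5.76] yaw 7.2 turn wz -0.1
```

```bash
python3 -m handwheel '[[[-0.001,-0.001,0.01],[0,0,0]],[[0,0,0.01],[0,0,0]],[[0,0,0.01],[0,0,0]],[[0,0,0.01],[0,0,0]],[[0,0,0.008],[0,0,0]],[[0,0,0.005],[0,0,0]],[[0,0,0.003],[0,0,0]],[[0,0,0.002],[0,0,0]],[[0,0,0],[0,0,0]],[[0,0,0],[0,0,0]]]' 
python3 -m handwheel '[[[0,0,0.0005],[0,0,0]],[[0,0,0],[0,0,0]],[[0,0,0],[0,0,0]],[[0,0,0],[0,0,0]],[[0,0,0],[0,0,0]],[[0,0,-0.01],[0,0,0]],[[0,0,-0.02],[0,0,0]],[[0,0,-0.03],[0,0,0]],[[0,0,-0.02],[0,0,0]],[[0,0,0],[0,0,0]]]' 0.048
python3 - <<'E'
from h import *
im,P=snap('wrist','w3')
im,P=snap('side','s4');
try: print(rect(P,312,245,62,80,30))
except Exception as e: print(e)
st();go(469.2,-55.4,126,5.9)
E
```

```text
t: 28.05
tool_pos: [608.6, -19.9, 48.2]
tcp_rot: [0.998, 0.064, 0.0, 0.0]
wrist_force: [0.3, 0.5, -2.6]
grip_width: 29.4
grasp_force: 40.0
t: 28.88
tool_pos: [612.0, -20.3, 134.1]
tcp_rot: [0.998, 0.064, 0.005, 0.001]
wrist_force: [0.5, -0.7, 1.5]
grip_width: 48.1
grasp_force: 0.0
(array([609. , -23.7]), array([100.6,  36.9]), 5.4, 69.5, 251)
t28.98 [609.3 -20.  129.3] [0.992 0.128 0.003] F [ 0.2 -0.3  0. ] w 47.6115741635787 0.0
shift mm [-143.5   17.3    2.8] per row [-14.35   1.73   0.28] yaw 7.3 turn wz 1.4
```

View pics/s4.png

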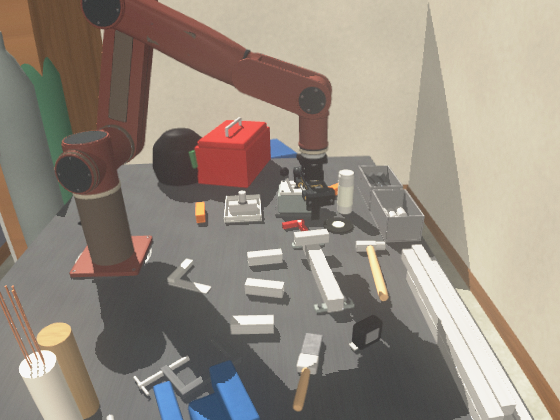

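Tube A lies square across the beam at (312,238), and the joint stands upright in the tray at (243,207). Next is B.

```bash
python3 -m handwheel '[[[-0.016,0.002,0],[0,0,0.2]],[[-0.016,0.002,0],[0,0,0.2]],[[-0.016,0.002,0],[0,0,0.2]],[[-0.016,0.002,0],[0,0,0.2]],[[-0.016,0.002,0],[0,0,0.2]],[[-0.016,0.002,0],[0,0,0.2]],[[-0.016,0.002,0],[0,0,0.2]],[[-0.016,0.002,0],[0,0,0]],[[-0.0155,0.001,0],[0,0,0]],[[0,0,0],[0,0,0]]]' 0.087
python3 - <<'E'
from h import *
im,P=snap('side');
for u,v in[(264,257),(265,287),(253,324)]: print(rect(P,u,v,25,40,22))
st();go(469.2,-55.4,5,5.9)
E
```

```text
t: 29.82
tool_pos: [464.2, -52.8, 125.4]
tcp_rot: [0.999, 0.051, -0.002, -0.001]
wrist_force: [-0.3, -0.7, -0.5]
grip_width: 86.7
grasp_force: 0.0
(array([468.6, -58.1]), array([99.7, 38.4]), 5.9, 29.6, 245)
(array([ 466.7, -202.9]), array([99.5, 35. ]), -13.9, 29.2, 319)
(array([ 436.3, -340.4]), array([100. ,  36.2]), -2.7, 30.0, 446)
t29.87 [465.9 -52.9 126.1] [ 0.995  0.102 -0.002] F [ 0.  -1.  -0.3] w 86.75630527870624 0.0
shift mm [  3.3   3.  121.1] per row [ 0.33  0.3  12.11] yaw 5.9 turn wz -0.0
```

```bash
python3 -m handwheel '[[[0.003,0.003,0.015],[0,0,0]],[[0,0,0.02],[0,0,0]],[[0,0,0.02],[0,0,0]],[[0,0,0.02],[0,0,0]],[[0,0,0.015],[0,0,0]],[[0,0,0.012],[0,0,0]],[[0,0,0.01],[0,0,0]],[[0,0,0.006],[0,0,0]],[[0,0,0.003],[0,0,0]],[[0,0,0],[0,0,0]]]' 
python3 -m handwheel '[[[0,0,0],[0,0,0]],[[0,0,0],[0,0,0]],[[0,0,0],[0,0,0]],[[0,0,0],[0,0,0]],[[0,0,0],[0,0,0]],[[0,0,0],[0,0,0]],[[0,0,0],[0,0,0]],[[0,0,0],[0,0,0]],[[0,0,0],[0,0,0]],[[0,0,0],[0,0,0]]]' 0 40
python3 -m handwheel '[[[0,0,-0.002],[0,0,0]],[[0,0,-0.008],[0,0,0]],[[0,0,-0.01],[0,0,-0.2]],[[0,0,-0.015],[0,0,-0.2]],[[0,0,-0.015],[0,0,-0.2]],[[0,0,-0.015],[0,0,-0.2]],[[0,0,-0.015],[0,0,-0.2]],[[0,0,-0.015],[0,0,-0.2]],[[0,0,-0.005],[0,0,-0.2]],[[0,0,0],[0,0,0]]]'
python3 - <<'E'
from h import *
st();go(617.6,-90.3,106,7.3)
E
```

```text
t: 30.7
tool_pos: [470.8, -55.6, 5.8]
tcp_rot: [0.999, 0.052, -0.0, -0.0]
wrist_force: [0.2, -0.3, -0.5]
grip_width: 87.3
grasp_force: 0.0
t: 31.53
tool_pos: [470.9, -55.8, 6.3]
tcp_rot: [0.999, 0.052, -0.0, 0.0]
wrist_force: [0.6, 0.0, 1.2]
grip_width: 29.6
grasp_force: 40.0
t: 32.37
tool_pos: [472.4, -56.1, 108.6]
tcp_rot: [0.998, 0.064, 0.002, 0.001]
wrist_force: [-0.4, 0.0, -2.4]
grip_width: 29.5
grasp_force: 40.0
t32.37 [472.4 -56.1 108.6] [0.992 0.128 0.004] F [-0.4  0.  -2.4] w 29.487758268459608 39.99892154708505
shift mm [139.6  52.4   3.2] per row [13.96  5.24  0.32] yaw 7.3 turn wz 0.0
```

```bash
python3 -m handwheel '[[[0.0157,0.0058,0],[0,0,0]],[[0.0157,0.0058,0],[0,0,0]],[[0.0157,0.0058,0],[0,0,0]],[[0.0157,0.0058,0],[0,0,0]],[[0.0157,0.0058,0],[0,0,0]],[[0.0157,0.0058,0],[0,0,0]],[[0.0157,0.0058,0],[0,0,0]],[[0.0157,0.0058,0],[0,0,0]],[[0.0157,0.0058,0],[0,0,0]],[[0,0,0],[0,0,0]]]' 
python3 -m handwheel '[[[0,0,0.01],[0,0,0]],[[0,0,0.01],[0,0,0]],[[0,0,0.01],[0,0,0]],[[0,0,0.01],[0,0,0]],[[0,0,0.008],[0,0,0]],[[0,0,0.005],[0,0,0]],[[0,0,0.003],[0,0,0]],[[0,0,0.001],[0,0,0]],[[0,0,0],[0,0,0]],[[0,0,0],[0,0,0]]]'
python3 - <<'E'
from h import *
st();go(619,-90.3,47,7.3)
E
```

```text
t: 33.2
tool_pos: [619.5, -90.2, 105.3]
tcp_rot: [0.998, 0.064, 0.0, 0.0]
wrist_force: [-0.3, 0.1, -2.4]
grip_width: 30.0
grasp_force: 40.0
t: 34.03
tool_pos: [618.2, -89.6, 49.9]
tcp_rot: [0.998, 0.064, 0.0, 0.0]
wrist_force: [-0.5, 0.1, -2.2]
grip_width: 29.6
grasp_force: 40.0
t34.03 [618.2 -89.6  49.9] [0.992 0.127 0.001] F [-0.5  0.1 -2.2] w 29.553452095258315 39.99885535798967
shift mm [0.7 0.8 2.9] per row [0.07 0.08 0.29] yaw 7.3 turn wz 0.0
```

Lower 2.5 mm, release, lift and head for C.

```bash
python3 -m handwheel '[[[0,0,0.0015],[0,0,0]],[[0,0,0.001],[0,0,0]],[[0,0,0],[0,0,0]],[[0,0,0],[0,0,0]],[[0,0,0],[0,0,0]],[[0,0,0],[0,0,0]],[[0,0,0],[0,0,0]],[[0,0,0],[0,0,0]],[[0,0,0],[0,0,0]],[[0,0,0],[0,0,0]]]'
python3 -m handwheel '[[[0,0,0],[0,0,0]],[[0,0,0],[0,0,0]],[[0,0,0],[0,0,0]],[[0,0,0],[0,0,0]],[[0,0,0],[0,0,0]],[[0,0,-0.01],[0,0,0]],[[0,0,-0.02],[0,0,0]],[[0,0,-0.03],[0,0,0]],[[0,0,-0.02],[0,0,0]],[[0,0,0],[0,0,0]]]' 0.048
python3 -m handwheel '[[[-0.016,0,0],[0,0,2.12]],[[-0.016,0,0],[0,0,2.12]],[[-0.016,0,0],[0,0,2.12]],[[-0.016,0,0],[0,0,2.12]],[[-0.016,0,0],[0,0,2.12]],[[-0.016,0,0],[0,0,2.12]],[[-0.016,0,0],[0,0,2.12]],[[-0.016,0,0],[0,0,2.12]],[[-0.016,0,0],[0,0,2.12]],[[0,0,0],[0,0,2.12]]]' 0.087
python3 - <<'E'
from h import *
im,P=snap('side');
for u,v in[(265,287),(253,324)]: print(rect(P,u,v,25,40,22))
print('onbeam',rect(P,312,242,62,80,20),rect(P,318,262,62,80,20))
st();go(467,-200.5,5,-14)
E
```

```text
t: 34.87
tool_pos: [617.7, -89.5, 46.8]
tcp_rot: [0.998, 0.064, -0.0, -0.0]
wrist_force: [-0.3, -0.2, -3.0]
grip_width: 29.7
grasp_force: 40.0
t: 35.7
tool_pos: [621.4, -90.4, 133.7]
tcp_rot: [0.998, 0.064, 0.005, 0.002]
wrist_force: [1.2, -0.6, 0.9]
grip_width: 47.8
grasp_force: 0.0
t: 36.53
tool_pos: [471.7, -85.8, 126.3]
tcp_rot: [0.993, -0.122, -0.001, -0.0]
wrist_force: [1.0, 0.7, -0.4]
grip_width: 86.7
grasp_force: 0.0
(array([ 466.5, -203.6]), array([100.4,  35.9]), -13.6, 29.4, 324)
(array([ 436.7, -340.6]), array([99.4, 35.4]), -2.9, 30.0, 451)
onbeam (array([613.8, -92.8]), array([96.7, 34.8]), 9.0, 69.4, 275) (array([615.4, -92.5]), array([99.4, 35.2]), 8.0, 69.4, 286)
t36.58 [473.  -86.2 126.8] [ 0.97  -0.244 -0.001] F [ 0.2 -1.   0.4] w 86.856336716433 0.0
shift mm [ 22.1 112.3 121.7] per row [ 2.21 11.23 12.17] yaw -14.1 turn wz -0.1
```

```bash
python3 -m handwheel '[[[0.0025,0.0125,0],[0,0,0]],[[0.0025,0.0125,0],[0,0,0]],[[0.0025,0.0125,0],[0,0,0]],[[0.0025,0.0125,0],[0,0,0]],[[0.0025,0.0125,0],[0,0,0]],[[0.0025,0.0125,0],[0,0,0]],[[0.0025,0.0125,0],[0,0,0]],[[0.0025,0.0125,0],[0,0,0]],[[0.002,0.0123,0],[0,0,0]],[[0,0,0],[0,0,0]]]' 
python3 -m handwheel '[[[0,0,0.015],[0,0,0]],[[0,0,0.02],[0,0,0]],[[0,0,0.02],[0,0,0]],[[0,0,0.02],[0,0,0]],[[0,0,0.015],[0,0,0]],[[0,0,0.012],[0,0,0]],[[0,0,0.01],[0,0,0]],[[0,0,0.006],[0,0,0]],[[0,0,0.003],[0,0,0]],[[0,0,0],[0,0,0]]]' 
python3 -m handwheel '[[[0,0,0],[0,0,0]],[[0,0,0],[0,0,0]],[[0,0,0],[0,0,0]],[[0,0,0],[0,0,0]],[[0,0,0],[0,0,0]],[[0,0,0],[0,0,0]],[[0,0,0],[0,0,0]],[[0,0,0],[0,0,0]],[[0,0,0],[0,0,0]],[[0,0,0],[0,0,0]]]' 0 40
python3 -m handwheel '[[[0,0,-0.002],[0,0,0]],[[0,0,-0.008],[0,0,0]],[[0,0,-0.01],[0,0,0]],[[0,0,-0.015],[0,0,0]],[[0,0,-0.015],[0,0,0]],[[0,0,-0.015],[0,0,0]],[[0,0,-0.015],[0,0,0]],[[0,0,-0.015],[0,0,0]],[[0,0,-0.005],[0,0,0]],[[0,0,0],[0,0,0]]]' 
python3 -m handwheel '[[[0,0,0],[0,0,-2.14]],[[0,0,0],[0,0,-2.14]],[[0,0,0],[0,0,-2.14]],[[0,0,0],[0,0,-2.14]],[[0,0,0],[0,0,-2.14]],[[0,0,0],[0,0,-2.14]],[[0,0,0],[0,0,-2.14]],[[0,0,0],[0,0,-2.14]],[[0,0,0],[0,0,-2.14]],[[0,0,0],[0,0,-2.14]]]'
python3 - <<'E'
from h import *
st();go(626.4,-159.7,106,7.3)
E
```

```text
t: 37.42
tool_pos: [468.7, -203.4, 127.0]
tcp_rot: [0.993, -0.122, 0.0, 0.0]
wrist_force: [0.6, -0.5, 0.9]
grip_width: 86.6
grasp_force: 0.0
t: 38.25
tool_pos: [468.8, -200.8, 5.6]
tcp_rot: [0.993, -0.121, -0.0, -0.0]
wrist_force: [1.0, -0.6, -1.0]
grip_width: 86.8
grasp_force: 0.0
t: 39.08
tool_pos: [468.8, -200.9, 5.8]
tcp_rot: [0.993, -0.121, -0.0, -0.0]
wrist_force: [0.4, -0.2, -0.4]
grip_width: 30.0
grasp_force: 40.0
t: 39.92
tool_pos: [470.2, -201.7, 108.2]
tcp_rot: [0.993, -0.121, 0.002, 0.001]
wrist_force: [0.1, -0.1, -4.3]
grip_width: 29.5
grasp_force: 40.0
t: 40.75
tool_pos: [468.0, -200.4, 104.7]
tcp_rot: [0.998, 0.067, -0.001, -0.001]
wrist_force: [0.0, -0.4, -3.4]
grip_width: 29.7
grasp_force: 40.0
t40.75 [ 468.  -200.4  104.7] [ 0.991  0.133 -0.002] F [ 0.  -0.4 -3.4] w 29.69906626810899 39.99739279970527
shift mm [162.4 -19.3  -1.6] per row [16.24 -1.93 -0.16] yaw 7.6 turn wz 0.3
```

```bash
python3 -m handwheel '[[[0.0182,-0.0021,0],[0,0,0]],[[0.0182,-0.0021,0],[0,0,0]],[[0.0182,-0.0021,0],[0,0,0]],[[0.0182,-0.0021,0],[0,0,0]],[[0.0182,-0.0021,0],[0,0,0]],[[0.0182,-0.0021,0],[0,0,0]],[[0.0182,-0.0021,0],[0,0,0]],[[0.0182,-0.0021,0],[0,0,0]],[[0.0182,-0.0021,0],[0,0,0]],[[0,0,0],[0,0,0]]]' 
python3 -m handwheel '[[[0,0,0.01],[0,0,0]],[[0,0,0.01],[0,0,0]],[[0,0,0.01],[0,0,0]],[[0,0,0.01],[0,0,0]],[[0,0,0.008],[0,0,0]],[[0,0,0.005],[0,0,0]],[[0,0,0.003],[0,0,0]],[[0,0,0.001],[0,0,0]],[[0,0,0],[0,0,0]],[[0,0,0],[0,0,0]]]'
python3 - <<'E'
from h import *
st();go(628,-159.7,46.5,7.3)
E
```

```text
t: 41.58
tool_pos: [630.8, -159.5, 104.7]
tcp_rot: [0.998, 0.066, 0.0, -0.0]
wrist_force: [-1.0, -0.3, -2.1]
grip_width: 30.0
grasp_force: 40.0
t: 42.42
tool_pos: [629.2, -160.9, 49.4]
tcp_rot: [0.998, 0.066, 0.0, 0.0]
wrist_force: [0.9, -0.5, -3.3]
grip_width: 29.8
grasp_force: 40.0
t42.42 [ 629.2 -160.9   49.4] [0.991 0.131 0.001] F [ 0.9 -0.5 -3.3] w 29.7696783825736 39.99722854234278
shift mm [-1.  -1.4  2.9] per row [-0.1  -0.14  0.29] yaw 7.5 turn wz 0.2
```

```bash
python3 -m handwheel '[[[0,0,0.0015],[0,0,0]],[[0,0,0.001],[0,0,0]],[[0,0,0],[0,0,0]],[[0,0,0],[0,0,0]],[[0,0,0],[0,0,0]],[[0,0,0],[0,0,0]],[[0,0,0],[0,0,0]],[[0,0,0],[0,0,0]],[[0,0,0],[0,0,0]],[[0,0,0],[0,0,0]]]'
python3 -m handwheel '[[[0,0,0],[0,0,0]],[[0,0,0],[0,0,0]],[[0,0,0],[0,0,0]],[[0,0,0],[0,0,0]],[[0,0,0],[0,0,0]],[[0,0,-0.01],[0,0,0]],[[0,0,-0.02],[0,0,0]],[[0,0,-0.03],[0,0,0]],[[0,0,-0.02],[0,0,0]],[[0,0,0],[0,0,0]]]' 0.048
python3 -m handwheel '[[[-0.0214,0.015,0],[0,0,0]],[[-0.0214,0.015,0],[0,0,0]],[[-0.0214,0.015,0],[0,0,0]],[[-0.0214,0.015,0],[0,0,0]],[[-0.0214,0.015,0],[0,0,0]],[[-0.0214,0.015,0],[0,0,0]],[[-0.0214,0.015,0],[0,0,0]],[[-0.0214,0.015,0],[0,0,0]],[[-0.0214,0.015,0],[0,0,0]],[[-0.0214,0.015,0],[0,0,0]]]' 0.087
python3 -m handwheel '[[[0,0,0],[0,0,1]],[[0,0,0],[0,0,1]],[[0,0,0],[0,0,1]],[[0,0,0],[0,0,1]],[[0,0,0],[0,0,1]],[[0,0,0],[0,0,1]],[[0,0,0],[0,0,1]],[[0,0,0],[0,0,1]],[[0,0,0],[0,0,1]],[[0,0,0],[0,0,1]]]' >/dev/null
python3 - <<'E'
from h import *
im,P=snap('top');
try: print('D top',rect(P,374,229,10,45,25))
except Exception as e: print(e)
for u,v in [(265,172),(290,170),(315,168)]:
    try: print('beam',rect(P,u,v,62,80,16))
    except Exception as e: print(e)
im,P=snap('side');print('D',rect(P,253,324,25,40,22))
print('onbeam',rect(P,312,238,62,80,20),rect(P,318,258,62,80,20),rect(P,325,275,62,80,20))
st();go(437,-338.5,5,-2.5)
E
```

```text
t: 43.25
tool_pos: [628.8, -160.7, 46.4]
tcp_rot: [0.998, 0.066, 0.0, 0.0]
wrist_force: [0.5, -0.1, -3.7]
grip_width: 30.1
grasp_force: 40.0
t: 44.08
tool_pos: [632.4, -162.0, 133.4]
tcp_rot: [0.998, 0.066, 0.005, 0.002]
wrist_force: [0.6, -1.1, 1.4]
grip_width: 48.2
grasp_force: 0.0
t: 44.92
tool_pos: [435.1, -338.1, 126.5]
tcp_rot: [0.998, 0.066, 0.0, 0.0]
wrist_force: [0.1, 0.1, -0.4]
grip_width: 86.8
grasp_force: 0.0
D top (array([ 373.5, -401.7]), array([51.5, 17.8]), -50.6, 14.0, 72)
beam (array([614.2, -18.8]), array([90.3, 29.8]), 7.5, 69.5, 278)
beam (array([620.1, -88.4]), array([92.1, 30. ]), 7.3, 69.5, 288)
beam (array([ 628.4, -159.8]), array([98.3, 30.6]), 7.4, 69.4, 312)
D (array([ 436.5, -340.1]), array([99.7, 36.3]), -2.2, 29.8, 440)
onbeam (array([614.8, -93.5]), array([97.7, 35. ]), 7.2, 69.5, 269) (array([ 622.8, -164.4]), array([92.3, 35.8]), 8.4, 69.2, 288) (array([ 627.4, -163.7]), array([101.7,  35.8]), 8.4, 69.2, 325)
t45.85 [ 436.2 -337.5  126.4] [ 0.999 -0.044  0.   ] F [-0.2  0.8 -0. ] w 87.1467206908087 0.0
shift mm [  0.8   1.  121.4] per row [ 0.08  0.1  12.14] yaw -2.5 turn wz -0.0
```

```bash
python3 -m handwheel '[[[0,0,0.015],[0,0,0]],[[0,0,0.02],[0,0,0]],[[0,0,0.02],[0,0,0]],[[0,0,0.02],[0,0,0]],[[0,0,0.015],[0,0,0]],[[0,0,0.012],[0,0,0]],[[0,0,0.01],[0,0,0]],[[0,0,0.006],[0,0,0]],[[0,0,0.003],[0,0,0]],[[0,0,0],[0,0,0]]]' 
python3 -m handwheel '[[[0,0,0],[0,0,0]],[[0,0,0],[0,0,0]],[[0,0,0],[0,0,0]],[[0,0,0],[0,0,0]],[[0,0,0],[0,0,0]],[[0,0,0],[0,0,0]],[[0,0,0],[0,0,0]],[[0,0,0],[0,0,0]],[[0,0,0],[0,0,0]],[[0,0,0],[0,0,0]]]' 0 40
python3 -m handwheel '[[[0,0,-0.002],[0,0,0]],[[0,0,-0.008],[0,0,0]],[[0,0,-0.01],[0,0,0]],[[0,0,-0.015],[0,0,0]],[[0,0,-0.015],[0,0,0]],[[0,0,-0.015],[0,0,0]],[[0,0,-0.015],[0,0,0]],[[0,0,-0.015],[0,0,0]],[[0,0,-0.005],[0,0,0]],[[0,0,0],[0,0,0]]]' 
python3 -m handwheel '[[[0,0,0],[0,0,-1]],[[0,0,0],[0,0,-1]],[[0,0,0],[0,0,-1]],[[0,0,0],[0,0,-1]],[[0,0,0],[0,0,-1]],[[0,0,0],[0,0,-1]],[[0,0,0],[0,0,-1]],[[0,0,0],[0,0,-1]],[[0,0,0],[0,0,-1]],[[0,0,0],[0,0,-1]]]'
python3 - <<'E'
from h import *
st();go(635.5,-229.5,106,7.3)
E
```

```text
t: 46.68
tool_pos: [436.1, -337.4, 5.0]
tcp_rot: [1.0, -0.022, -0.0, -0.0]
wrist_force: [0.1, 0.0, 0.1]
grip_width: 87.3
grasp_force: 0.0
t: 47.52
tool_pos: [436.2, -337.5, 5.3]
tcp_rot: [1.0, -0.022, -0.0, 0.0]
wrist_force: [0.2, -0.1, -0.1]
grip_width: 29.7
grasp_force: 40.0
t: 48.35
tool_pos: [437.4, -338.6, 107.9]
tcp_rot: [1.0, -0.022, 0.002, 0.002]
wrist_force: [0.6, -0.4, -1.4]
grip_width: 29.8
grasp_force: 40.0
t: 49.18
tool_pos: [436.3, -337.5, 105.4]
tcp_rot: [0.998, 0.067, 0.0, 0.0]
wrist_force: [-0.7, 0.0, -2.2]
grip_width: 29.3
grasp_force: 40.0
t49.18 [ 436.3 -337.5  105.4] [0.991 0.133 0.   ] F [-0.7  0.  -2.2] w 29.29687568911336 39.97344153933227
shift mm [211.8 -80.6  -0.6] per row [21.18 -8.06 -0.06] yaw 7.6 turn wz 0.3
```

```bash
python3 -m handwheel '[[[0.0235,-0.009,0],[0,0,0]],[[0.0235,-0.009,0],[0,0,0]],[[0.0235,-0.009,0],[0,0,0]],[[0.0235,-0.009,0],[0,0,0]],[[0.0235,-0.009,0],[0,0,0]],[[0.0235,-0.009,0],[0,0,0]],[[0.0235,-0.009,0],[0,0,0]],[[0.0235,-0.009,0],[0,0,0]],[[0.0235,-0.009,0],[0,0,0]],[[0,0,0],[0,0,0]]]' 
python3 -m handwheel '[[[0,0,0.01],[0,0,0]],[[0,0,0.01],[0,0,0]],[[0,0,0.01],[0,0,0]],[[0,0,0.01],[0,0,0]],[[0,0,0.008],[0,0,0]],[[0,0,0.005],[0,0,0]],[[0,0,0.003],[0,0,0]],[[0,0,0.001],[0,0,0]],[[0,0,0],[0,0,0]],[[0,0,0],[0,0,0]]]'
python3 - <<'E'
from h import *
st();go(635.5,-229.5,46.5,7.3)
E
```

```text
t: 50.02
tool_pos: [638.9, -226.8, 105.5]
tcp_rot: [0.998, 0.067, 0.001, -0.0]
wrist_force: [0.5, 0.6, -2.2]
grip_width: 29.7
grasp_force: 40.0
t: 50.85
tool_pos: [635.7, -229.7, 48.9]
tcp_rot: [0.998, 0.066, 0.0, 0.0]
wrist_force: [0.2, -0.1, -2.5]
grip_width: 29.4
grasp_force: 40.0
t50.85 [ 635.7 -229.7   48.9] [0.991 0.131 0.001] F [ 0.2 -0.1 -2.5] w 29.4155674831523 39.973168624565005
shift mm [-0.2 -0.2  2.4] per row [-0.02 -0.02  0.24] yaw 7.5 turn wz 0.2
```

```bash
python3 -m handwheel '[[[0,0,0.0015],[0,0,0]],[[0,0,0.001],[0,0,0]],[[0,0,0],[0,0,0]],[[0,0,0],[0,0,0]],[[0,0,0],[0,0,0]],[[0,0,0],[0,0,0]],[[0,0,0],[0,0,0]],[[0,0,0],[0,0,0]],[[0,0,0],[0,0,0]],[[0,0,0],[0,0,0]]]'
python3 -m handwheel '[[[0,0,0],[0,0,0]],[[0,0,0],[0,0,0]],[[0,0,0],[0,0,0]],[[0,0,0],[0,0,0]],[[0,0,0],[0,0,0]],[[0,0,-0.01],[0,0,0]],[[0,0,-0.02],[0,0,0]],[[0,0,-0.03],[0,0,0]],[[0,0,-0.03],[0,0,0]],[[0,0,-0.03],[0,0,0]]]' 0.048
python3 -m handwheel '[[[-0.015,-0.01,-0.006],[0,0,1.36]],[[-0.015,-0.01,-0.006],[0,0,1.36]],[[-0.015,-0.01,-0.006],[0,0,1.36]],[[-0.015,-0.01,-0.006],[0,0,1.36]],[[-0.015,-0.01,-0.006],[0,0,1.36]],[[-0.015,-0.01,-0.006],[0,0,1.36]],[[-0.015,-0.01,-0.006],[0,0,1.36]],[[-0.015,-0.01,-0.006],[0,0,1.36]],[[-0.015,-0.01,-0.006],[0,0,1.36]],[[-0.015,-0.01,-0.006],[0,0,1.36]]]' 0.07
python3 -m handwheel '[[[-0.01,-0.022,0],[0,0,0]],[[-0.01,-0.022,0],[0,0,0]],[[-0.01,-0.022,0],[0,0,0]],[[-0.01,-0.022,0],[0,0,0]],[[-0.01,-0.022,0],[0,0,0]],[[-0.01,-0.022,0],[0,0,0]],[[-0.01,-0.022,0],[0,0,0]],[[-0.01,-0.022,0],[0,0,0]],[[-0.01,-0.022,0],[0,0,0]],[[-0.01,-0.022,0],[0,0,0]]]'
python3 - <<'E'
from h import *
im,P=snap('top','t3');
q=P[165:215,150:205].reshape(-1,3);k=q[(q[:,2]>140)&(q[:,2]<200)];print('knob',k.mean(0) if len(k) else 0,len(k))
for u,v in [(265,172),(290,170),(315,168),(340,165)]:
    try: print('beam',rect(P,u,v,62,80,16))
    except Exception as e: print(e)
im,P=snap('side','s5')
print(rect(P,332,298,62,80,22))
st();go(545,247.5,225,-6,20)
E
```

```text
t: 51.68
tool_pos: [635.3, -229.5, 45.8]
tcp_rot: [0.998, 0.066, -0.0, 0.0]
wrist_force: [0.3, -0.2, -3.3]
grip_width: 29.5
grasp_force: 40.0
t: 52.52
tool_pos: [635.1, -229.3, 167.8]
tcp_rot: [0.998, 0.066, 0.0, -0.0]
wrist_force: [-0.3, -0.4, 1.2]
grip_width: 48.3
grasp_force: 0.0
t: 53.35
tool_pos: [482.6, -133.0, 227.0]
tcp_rot: [0.999, -0.054, 0.001, 0.0]
wrist_force: [-0.1, -0.6, -0.3]
grip_width: 69.6
grasp_force: 0.0
t: 54.18
tool_pos: [406.7, 97.0, 226.9]
tcp_rot: [0.999, -0.053, 0.001, -0.0]
wrist_force: [0.7, -0.4, -0.2]
grip_width: 70.0
grasp_force: 0.0
knob [543.37221567 246.69820474 166.09856014] 103
beam (array([614.5, -18.8]), array([90. , 29.8]), 7.6, 69.3, 279)
beam (array([620.3, -88.2]), array([91.8, 30.5]), 7.3, 69.5, 290)
beam (array([ 628.3, -160.2]), array([99.3, 31.1]), 6.9, 69.5, 314)
beam (array([ 636.8, -228.4]), array([99. , 31.4]), 7.9, 70.0, 322)
(array([ 637. , -241.2]), array([100.7,  22.1]), 3.5, 68.4, 188)
t54.28 [406.2  98.4 226.8] [ 0.995 -0.102  0.001] F [-0.4 -0.8 -0.1] w 70.20490038213933 0.0
shift mm [ 122.8 -162.5    2.1] per row [ 6.14 -8.13  0.1 ] yaw -5.9 turn wz 0.1
```

View pics/s5.png

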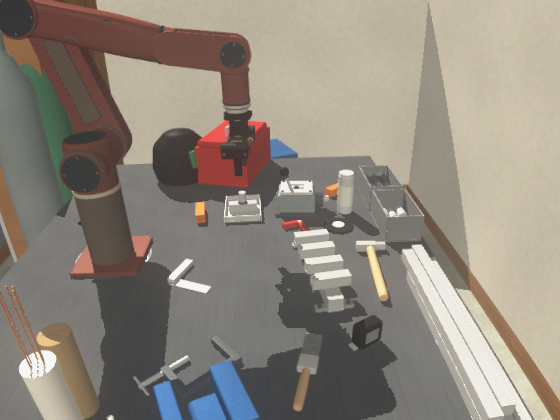

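All four tubes lie square on the beam at (312,238) to (330,280), and the joint is in the tray. Now back to the knob.

```bash
python3 -m handwheel '[[[0.0136,-0.0182,0],[0,0,0]],[[0.0136,-0.0182,0],[0,0,0]],[[0.0136,-0.0182,0],[0,0,0]],[[0.0136,-0.0182,0],[0,0,0]],[[0.0136,-0.0182,0],[0,0,0]],[[0.0136,-0.0182,0],[0,0,0]],[[0.0136,-0.0182,0],[0,0,0]],[[0.0136,-0.0182,0],[0,0,0]],[[0.0136,-0.0182,0],[0,0,0]],[[0,0,0],[0,0,0]]]' 
python3 -m handwheel '[[[0,0,0.01],[0,0,0]],[[0,0,0.01],[0,0,0]],[[0,0,0.01],[0,0,0]],[[0,0,0.01],[0,0,0]],[[0,0,0.01],[0,0,0]],[[0,0,0.01],[0,0,0]],[[0,0,0.01],[0,0,0]],[[0,0,0.01],[0,0,0]],[[0,0,0.008],[0,0,0]],[[0,0,0],[0,0,0]]]'
python3 - <<'E'
from h import *
st();go(544.8,249,138,-6)
E
```

```text
t: 55.12
tool_pos: [548.4, 247.5, 226.1]
tcp_rot: [0.999, -0.053, 0.001, -0.001]
wrist_force: [-0.8, -0.6, 0.4]
grip_width: 69.9
grasp_force: 0.0
t: 55.95
tool_pos: [544.8, 245.5, 135.3]
tcp_rot: [0.999, -0.053, -0.002, 0.001]
wrist_force: [-0.5, 0.8, -1.0]
grip_width: 70.2
grasp_force: 0.0
t55.95 [544.8 245.5 135.3] [ 0.994 -0.106 -0.003] F [-0.5  0.8 -1. ] w 70.23239681959659 0.0
shift mm [-0.3 -3.5 -2.7] per row [-0.03 -0.35 -0.27] yaw -6.1 turn wz -0.1
```

```bash
python3 -m handwheel '[[[0,-0.001,0],[0,0,0]],[[0,-0.001,0],[0,0,0]],[[0,0,0],[0,0,0]],[[0,0,0],[0,0,0]],[[0,0,0],[0,0,0]],[[0,0,0],[0,0,0]],[[0,0,0],[0,0,0]],[[0,0,0],[0,0,0]],[[0,0,0],[0,0,0]],[[0,0,0],[0,0,0]]]' 0.02 15
python3 -m handwheel '[[[0.004,0,-0.001],[0,0,0]],[[0.004,0,-0.001],[0,0,0]],[[0.004,0,-0.001],[0,0,0]],[[0.004,0,-0.0008],[0,0,0]],[[0.004,0,-0.0008],[0,0,0]],[[0.004,0,-0.0007],[0,0,0]],[[0.004,0,-0.0006],[0,0,0]],[[0.004,0,-0.0005],[0,0,0]],[[0.004,0,-0.0003],[0,0,0]],[[0.004,0,0],[0,0,0]]]'
python3 -m handwheel '[[[0,0,0],[0,0,0]],[[0,0,0],[0,0,0]],[[0,0,0],[0,0,0]],[[0,0,0],[0,0,0]],[[0,0,0],[0,0,0]],[[0,0,0],[0,0,0]],[[0,0,0],[0,0,0]],[[0,0,0],[0,0,0]],[[0,0,0],[0,0,0]],[[0,0,0],[0,0,0]]]'
python3 - <<'E'
from h import *
im,P=snap('side');q=P[140:200,260:330].reshape(-1,3);
st();go(585,246,145)
E
```

```text
t: 56.78
tool_pos: [546.6, 248.3, 138.1]
tcp_rot: [0.999, -0.053, 0.0, -0.0]
wrist_force: [1.4, 2.9, 0.3]
grip_width: 30.6
grasp_force: 15.0
t: 57.62
tool_pos: [586.2, 243.9, 144.0]
tcp_rot: [0.999, -0.053, -0.0, -0.0]
wrist_force: [-1.2, 5.8, -0.9]
grip_width: 30.7
grasp_force: 15.0
t: 58.45
tool_pos: [586.6, 243.8, 144.1]
tcp_rot: [0.999, -0.053, 0.0, -0.0]
wrist_force: [0.7, 4.9, -2.6]
grip_width: 30.8
grasp_force: 15.0
t58.50 [586.6 243.8 144.1] [ 0.994 -0.106  0.   ] F [ 0.9  5.9 -2.2] w 30.807368301596526 14.997656159248436
shift mm [-1.8 -2.  -0.9] per row [-0.18 -0.2  -0.09] yaw -6.1
```

```bash
python3 -m handwheel '[[[0,-0.005,-0.001],[0,0,0]],[[0,-0.006,-0.001],[0,0,0]],[[0,-0.006,-0.0005],[0,0,0]],[[0,-0.006,-0.0003],[0,0,0]],[[0,-0.006,0],[0,0,0]],[[0,-0.006,0],[0,0,0]],[[0,-0.006,0.0003],[0,0,0]],[[0,-0.006,0.0005],[0,0,0]],[[0,-0.006,0.001],[0,0,0]],[[0,-0.005,0.001],[0,0,0]]]'
python3 -m handwheel '[[[0,-0.001,0],[0,0,0]],[[0,-0.001,0],[0,0,0]],[[0,0,0],[0,0,0]],[[0,0,0],[0,0,0]],[[0,0,0],[0,0,0]],[[0,0,0],[0,0,0]],[[0,0,0],[0,0,0]],[[0,0,0],[0,0,0]],[[0,0,0],[0,0,0]],[[0,0,0],[0,0,0]]]'
```

```text
t: 59.33
tool_pos: [592.4, 302.2, 144.5]
tcp_rot: [0.999, -0.053, 0.0, -0.0]
wrist_force: [1.7, -2.9, 2.5]
grip_width: 30.9
grasp_force: 15.0
t: 60.17
tool_pos: [592.3, 303.3, 144.3]
tcp_rot: [0.999, -0.053, -0.0, 0.0]
wrist_force: [-0.1, -1.6, -0.4]
grip_width: 31.2
grasp_force: 15.0
```

```bash
python3 -m handwheel '[[[0.004,0,0],[0,0,0]],[[0.004,0,0.0003],[0,0,0]],[[0.004,0,0.0004],[0,0,0]],[[0.004,0,0.0005],[0,0,0]],[[0.004,0,0.0006],[0,0,0]],[[0.004,0,0.0007],[0,0,0]],[[0.004,0,0.0008],[0,0,0]],[[0.004,0,0.0009],[0,0,0]],[[0.004,0,0.001],[0,0,0]],[[0.004,0,0.001],[0,0,0]]]'
python3 -m handwheel '[[[0,0,0],[0,0,0]],[[0,0,0],[0,0,0]],[[0,0,0],[0,0,0]],[[0,0,0],[0,0,0]],[[0,0,0],[0,0,0]],[[0,0,0],[0,0,0]],[[0,0,0],[0,0,0]],[[0,0,0],[0,0,0]],[[0,0,0],[0,0,0]],[[0,0,0],[0,0,0]]]'
```

```text
t: 61.0
tool_pos: [633.0, 299.4, 138.7]
tcp_rot: [0.999, -0.053, 0.0, -0.0]
wrist_force: [-1.0, 1.3, 2.1]
grip_width: 30.7
grasp_force: 15.0
t: 61.83
tool_pos: [632.5, 299.3, 138.8]
tcp_rot: [0.999, -0.053, 0.0, -0.0]
wrist_force: [2.1, 2.9, 4.4]
grip_width: 30.5
grasp_force: 15.0
```

Release with a small opening, lift, move away and check.

```bash
python3 -m handwheel '[[[0,0,0],[0,0,0]],[[0,0,0],[0,0,0]],[[0,0,0],[0,0,0]],[[0,0,0],[0,0,0]],[[0,0,-0.005],[0,0,0]],[[0,0,-0.015],[0,0,0]],[[0,0,-0.02],[0,0,0]],[[0,0,-0.02],[0,0,0]],[[0,0,-0.02],[0,0,0]],[[0,0,-0.005],[0,0,0]]]' 0.06
python3 -m handwheel '[[[-0.02,0.02,-0.002],[0,0,0]],[[-0.02,0.02,-0.002],[0,0,0]],[[-0.02,0.02,-0.002],[0,0,0]],[[-0.02,0.02,-0.002],[0,0,0]],[[-0.02,0.02,-0.002],[0,0,0]],[[-0.02,0.02,-0.002],[0,0,0]],[[-0.02,0.02,-0.002],[0,0,0]],[[-0.02,0.02,-0.002],[0,0,0]],[[-0.015,0.02,0],[0,0,0]],[[0,0,0],[0,0,0]]]'
python3 - <<'E'
from h import *
im,P=snap('top','t4');
q=P[130:215,140:205].reshape(-1,3);k=q[(q[:,2]>140)&(q[:,2]<200)];print('knob',k.mean(0) if len(k) else 0,len(k))
k=k.mean(0);d=k[:2]-[588,274.5];c,s=np.cos(-.104),np.sin(-.104);x,y=d@[c,s],d@[-s,c];print('gear',x,y,'s',np.arcsin(y/145),'f',np.arcsin(x/145/.98))
for u,v in [(265,172),(290,170),(315,168),(340,165)]:
    try: print('beam',rect(P,u,v,62,80,16))
    except Exception as e: print(e)
st();snap('side','s6')
E
```

```text
t: 62.67
tool_pos: [634.3, 299.8, 229.6]
tcp_rot: [0.999, -0.053, 0.004, -0.001]
wrist_force: [1.0, -0.3, 0.5]
grip_width: 60.0
grasp_force: 0.0
t: 63.5
tool_pos: [436.7, 136.6, 239.5]
tcp_rot: [0.999, -0.054, -0.0, 0.001]
wrist_force: [0.3, -0.6, -1.0]
grip_width: 60.2
grasp_force: 0.0
knob [642.64500115 287.96415102 162.55225358] 125
gear 52.95199839794162 19.064243460242817 s 0.1318593127012512 f 0.38185119839618104
beam (array([614.1, -18.8]), array([89.9, 29.7]), 7.5, 69.7, 276)
beam (array([620., -95.]), array([88.4, 55.6]), -1.2, 69.7, 481)
beam (array([ 619.7, -117.9]), array([75.8, 28. ]), -1.1, 70.0, 233)
beam (array([ 636.7, -228.4]), array([100.7,  31.3]), 8.0, 69.3, 318)
t63.55 [438.2 137.6 239.8] [ 0.994 -0.107  0.001] F [ 1.  -0.1 -0.3] w 60.25270044402533 0.0
```

View pics/s6.png

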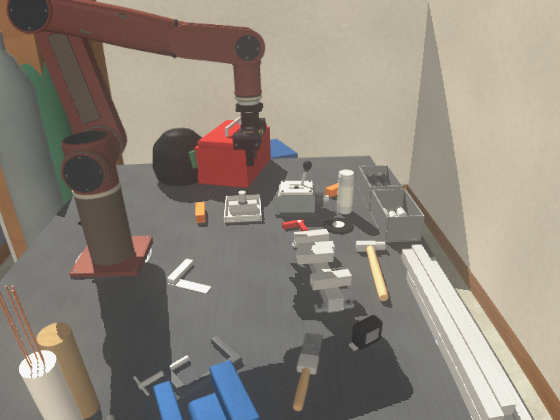

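Tube C has been knocked along the beam towards B (around (318,258)). I'll measure it and the lever.

Run:
```python
from h import *
im,P=snap('top','t5')
cv2.imwrite('pics/t5c.png',cv2.resize(cv2.imread('pics/t5.png')[130:210,140:380],None,fx=3.3,fy=3.3,interpolation=2))
m=(P[...,2]>62)&(P[...,2]<80)&(abs(P[...,0]-620)<80)&(P[...,1]<-50)&(P[...,1]>-200)
q=P[m];
for x in range(560,690,12):
    k=q[abs(q[:,0]-x)<4];
    if len(k): print(x,np.sort(k[:,1]).round(0)[::3].astype(int))
q=P[130:215,140:205].reshape(-1,3);k=q[(q[:,2]>146)&(q[:,2]<185)&(q[:,0]<670)&(q[:,1]>265)];print('knob',k.min(0),k.max(0),k.mean(0),len(k))
```

```text
560 [-134 -130 -124 -121 -118 -112 -109]
572 [-134 -131 -127 -121 -118 -115 -112 -109 -106 -100  -97  -94  -88  -85
  -78  -75]
584 [-131 -128 -122 -119 -112 -110 -103 -100  -94  -91  -85  -82  -79  -73]
596 [-131 -128 -122 -119 -113 -110 -104 -100  -97  -91  -88  -85  -82  -79
  -76  -73]
608 [-132 -128 -125 -122 -119 -113 -110 -104 -101  -98  -95  -92  -88  -85
  -82  -79  -76  -73]
620 [-129 -126 -123 -120 -117 -113 -110 -107 -104 -101  -98  -95  -92  -89
  -86  -83  -79  -76  -73]
632 [-129 -126 -123 -120 -117 -114 -111 -108 -104 -101  -98  -95  -92  -89
  -86  -83  -80  -74  -71]
644 [-130 -127 -123 -120 -117 -114 -111 -108 -105 -102  -98  -95  -92  -89
  -86  -80  -77  -74  -71]
656 [-127 -123 -117 -114 -108 -105  -96  -90  -86  -80  -77  -71]
668 [-84 -71]
knob [613.77341206 283.91373125 153.7020852 ] [642.91112797 312.75439223 174.69379958] [626.93241073 297.15484698 166.64261094] 99
```

View pics/t5c.png

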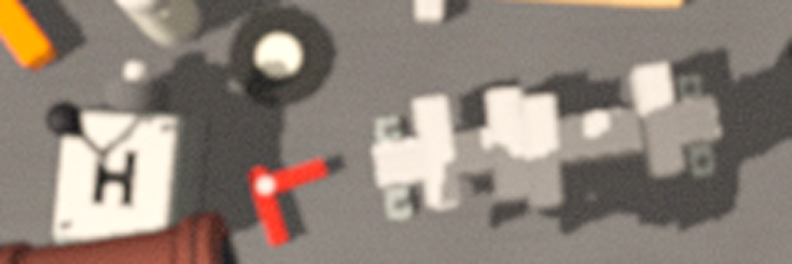

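The lever is forward-left, about f = 0.26 and s = 0.19. Tube C now touches B and is about 14 mm too near the robot, so I'll push its near end forward with closed fingers after a close look.

```bash
python3 -m handwheel '[[[0,0.01,0],[0,0,-1.34]],[[0,0.01,0],[0,0,-1.34]],[[0,0.01,0],[0,0,-1.34]],[[0,0.01,0],[0,0,-1.34]],[[0,0.01,0],[0,0,-1.34]],[[0,0.01,0],[0,0,-1.34]],[[0,0.01,0],[0,0,-1.34]],[[0,0.01,0],[0,0,-1.34]],[[0,0.01,0],[0,0,-1.34]],[[0,0.01,0],[0,0,-1.34]]]' 0 20
python3 -m handwheel '[[[0.0045,0.017,0.005],[0,0,0]],[[0.0045,0.017,0.005],[0,0,0]],[[0.0045,0.017,0.005],[0,0,0]],[[0.0045,0.017,0.005],[0,0,0]],[[0.0045,0.017,0.005],[0,0,0]],[[0.0045,0.017,0.005],[0,0,0]],[[0.0045,0.017,0.005],[0,0,0]],[[0.0045,0.017,0.005],[0,0,0]],[[0.0045,0.017,0.005],[0,0,0]],[[0,0,0],[0,0,0]]]'
python3 - <<'E'
from h import *
st();im,P=snap('wrist','w5')
np.save('w5.npy',P)
m=(P[...,2]>64)&(P[...,2]<76)&(abs(P[...,0]-620)<90)
for y in range(-140,-60,6):
    k=P[m&(abs(P[...,1]-y)<2)]
    if len(k): print(y,k[:,0].min().round(0),k[:,0].max().round(0),len(k))
go(530,-124,50,7.3)
E
```

```text
t: 64.48
tool_pos: [439.9, 38.9, 239.4]
tcp_rot: [0.998, 0.065, -0.0, -0.0]
wrist_force: [0.6, -0.4, -0.3]
grip_width: 3.7
grasp_force: 0.0
t: 65.32
tool_pos: [499.9, -109.7, 193.0]
tcp_rot: [0.998, 0.063, -0.001, 0.0]
wrist_force: [-0.3, -0.8, -0.6]
grip_width: 0.3
grasp_force: 0.0
t65.32 [ 499.9 -109.7  193. ] [ 0.992  0.126 -0.001] F [-0.3 -0.8 -0.6] w 0.3300773489648354 0.0
-134 558.0 626.0 332
-128 558.0 646.0 722
-122 558.0 646.0 712
-116 557.0 645.0 717
-110 557.0 644.0 709
-104 566.0 643.0 607
-98 565.0 643.0 638
-92 565.0 642.0 633
-86 564.0 641.0 634
-80 564.0 640.0 633
-74 564.0 639.0 382
shift mm [ 28.7  19.6 143.3] per row [ 2.87  1.96 14.33] yaw 7.2 turn wz -0.1
```

View pics/w5.png

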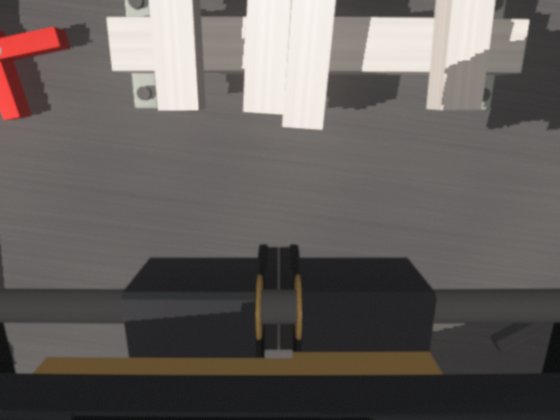

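```bash
python3 -m handwheel '[[[0.003,0.002,0.01],[0,0,0]],[[0.003,0.002,0.01],[0,0,0]],[[0.003,0.002,0.015],[0,0,0]],[[0.003,0.002,0.015],[0,0,0]],[[0.003,0.002,0.018],[0,0,0]],[[0.003,0.002,0.018],[0,0,0]],[[0.003,0.002,0.018],[0,0,0]],[[0.003,0.002,0.018],[0,0,0]],[[0.003,0.002,0.014],[0,0,0]],[[0.002,0.002,0.007],[0,0,0]]]'
python3 -m handwheel '[[[0.0015,0,0],[0,0,0]],[[0.0015,0,0],[0,0,0]],[[0.0015,0,0],[0,0,0]],[[0.0015,0,0],[0,0,0]],[[0.0015,0,0],[0,0,0]],[[0.0015,0,0],[0,0,0]],[[0.0015,0,0],[0,0,0]],[[0.0015,0,0],[0,0,0]],[[0,0,0],[0,0,0]],[[0,0,0],[0,0,0]]]'
python3 - <<'E'
from h import *
st();im,P=snap('wrist')
m=(P[...,2]>64)&(P[...,2]<76)&(abs(P[...,0]-620)<90)
for y in (-128,-122,-116,-110,-96,-90):
    k=P[m&(abs(P[...,1]-y)<2)]
    if len(k): print(y,k[:,0].min().round(0),k[:,0].max().round(0),len(k))
E
```

```text
t: 66.2
tool_pos: [528.7, -122.3, 48.3]
tcp_rot: [0.998, 0.064, -0.002, -0.001]
wrist_force: [-0.8, 0.5, 0.3]
grip_width: 0.7
grasp_force: 0.0
t: 67.03
tool_pos: [542.1, -122.4, 51.4]
tcp_rot: [0.998, 0.064, 0.0, -0.0]
wrist_force: [0.0, 0.5, 0.3]
grip_width: 0.7
grasp_force: 0.0
t67.03 [ 542.1 -122.4   51.4] [0.992 0.128 0.   ] F [0.  0.5 0.3] w 0.7360724328795507 0.0
-128 552.0 654.0 2812
-122 547.0 653.0 2783
-116 551.0 653.0 2793
-110 557.0 652.0 2665
-96 565.0 650.0 2435
-90 565.0 649.0 2429
```

```bash
python3 -m handwheel '[[[0.002,0,0],[0,0,0]],[[0.002,0,0],[0,0,0]],[[0.002,0.0005,0],[0,0,0]],[[0.002,0.0005,0],[0,0,0]],[[0.002,0.0005,0],[0,0,0]],[[0.002,0.0005,0],[0,0,0]],[[0.002,0,0],[0,0,0]],[[0.002,0,0],[0,0,0]],[[0,0,0],[0,0,0]],[[0,0,0],[0,0,0]]]'
python3 -m handwheel '[[[-0.01,0,0],[0,0,0]],[[-0.02,0,0],[0,0,0]],[[-0.02,0,-0.02],[0,0,0]],[[-0.02,0,-0.02],[0,0,0]],[[0,0,-0.03],[0,0,0]],[[0,0,-0.03],[0,0,0]],[[0,0,-0.03],[0,0,0]],[[0,0,-0.02],[0,0,0]],[[0,0,0],[0,0,0]],[[0,0,0],[0,0,0]]]'
python3 - <<'E'
from h import *
st();im,P=snap('wrist','w6')
m=(P[...,2]>64)&(P[...,2]<76)&(abs(P[...,0]-620)<90)
for y in (-134,-128,-122,-116,-110,-104,-98,-92,-86,-80,-74):
    k=P[m&(abs(P[...,1]-y)<2)]
    if len(k): print(y,k[:,0].min().round(0),k[:,0].max().round(0),len(k))
im,P=snap('top')
m=(P[...,2]>62)&(P[...,2]<80)&(abs(P[...,0]-620)<80)&(P[...,1]<-50)&(P[...,1]>-200)
q=P[m]
for x in range(560,690,10):
    k=q[abs(q[:,0]-x)<4]
    if len(k): print('top',x,k[:,1].min().round(0),k[:,1].max().round(0))
E
```

```text
t: 67.92
tool_pos: [558.6, -122.2, 51.4]
tcp_rot: [0.998, 0.064, 0.0, 0.0]
wrist_force: [0.3, 0.1, -0.2]
grip_width: 0.5
grasp_force: 0.0
t: 68.75
tool_pos: [489.2, -131.6, 202.8]
tcp_rot: [0.998, 0.064, 0.002, 0.001]
wrist_force: [-0.0, -0.5, -0.4]
grip_width: 0.7
grasp_force: 0.0
t68.75 [ 489.2 -131.6  202.8] [0.992 0.127 0.003] F [-0.  -0.5 -0.4] w 0.7185086680426712 0.0
-134 572.0 634.0 284
-128 571.0 636.0 506
-122 571.0 635.0 503
-116 571.0 634.0 503
-110 570.0 634.0 501
-104 566.0 633.0 474
-98 565.0 632.0 521
-92 565.0 631.0 519
-86 565.0 631.0 510
-80 564.0 630.0 508
-74 564.0 629.0 304
top 570 -128.0 -75.0
top 580 -131.0 -76.0
top 590 -94.0 -73.0
top 600 -101.0 -73.0
top 610 -104.0 -73.0
top 620 -110.0 -73.0
top 630 -114.0 -70.0
top 640 -123.0 -71.0
top 650 -127.0 -71.0
top 660 -127.0 -68.0
top 670 -127.0 -99.0
```

```bash
python3 -m handwheel '[[[-0.01,0,-0.005],[0,0,0]],[[-0.01,0,-0.005],[0,0,0]],[[-0.01,0,-0.005],[0,0,0]],[[-0.01,0,-0.005],[0,0,0]],[[-0.01,0,-0.005],[0,0,0]],[[-0.01,0,-0.005],[0,0,0]],[[0,0,0],[0,0,0]],[[0,0,0],[0,0,0]],[[0,0,0],[0,0,0]],[[0,0,0],[0,0,0]]]' >/dev/null
python3 - <<'E'
from h import *
im,P=snap('top')
q=P[130:215,140:205].reshape(-1,3);k=q[(q[:,2]>146)&(q[:,2]<185)&(q[:,0]<670)&(q[:,1]>265)];print('knob',k.min(0),k.max(0),len(k))
for u,v in [(265,172),(300,170),(340,165)]:print(rect(P,u,v,62,80,20))
im,P=snap('side','s7')
im=cv2.imread('pics/s7.png')[140:320,180:400];cv2.imwrite('pics/s7c.png',cv2.resize(im,None,fx=3,fy=3));st()
E
```

```text
knob [614.20145903 284.76763883 155.36011612] [643.01113552 312.64573218 175.10532537] 101
(array([609. , -19.5]), array([101.9,  29.8]), 7.4, 69.4, 315)
(array([ 617.7, -101. ]), array([103.8,  61. ]), 4.1, 69.9, 632)
(array([ 636. , -228.3]), array([99.9, 31.2]), 8.7, 69.8, 325)
t69.78 [ 429.3 -138.7  230.7] [ 0.992  0.128 -0.001] F [-0.1 -0.2 -0.1] w 0.6297971311357928 0.0
```

View pics/s7c.png

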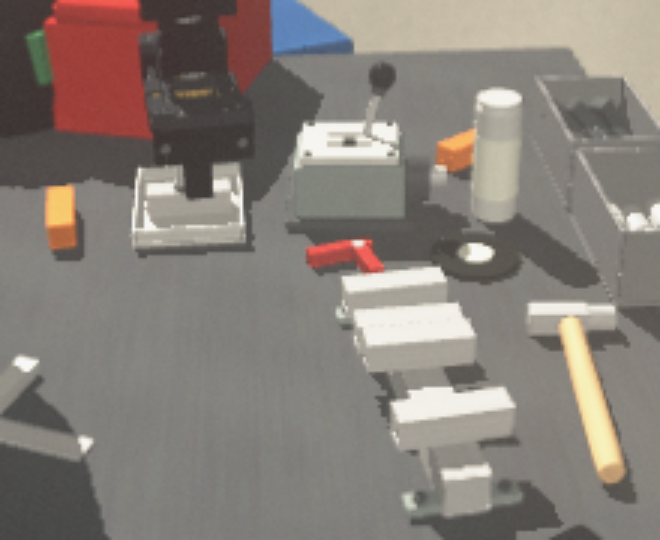

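The four tubes lie square and centred on the beam, the joint is in the tray (behind the gripper in this view), and the lever is forward-left. Handing in.

```bash
python3 -c "
from station import arm
print(arm.job_done())"
```

```text
the job is handed in; nothing more can be done
None
```

I've handed the job in; no verdict came back. By the last pictures the drive is in feed (lever forward in the left lane), the finished joint lies in the tray, and all four tubes lie across the beam, including one I pushed back to centre after it was knocked.

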